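Load a capacitor burn-in fixture and set the supply

TASK

First turn the supply's dial fully back to zero (the red mark). Then stand every capacitor can that is on the bench in a well of its own in the aluminium test fixture, seat the orange contact plate on the fixture's two guide pegs until it lies flat and fully home on both end walls, and only then turn the dial up to 30 (the green mark). Let go of everything, and leave the meter, the screwdriver and the open housing where they are.

Things in the scene. Friction and masses are not known exactly. Their poses are not given: they have to be found in the camera images.
- fixture: fixed aluminium fixture, 90 (x) by 222 mm (y), origin mid-underside. Deck 28 mm high with five wells in a row along y; end walls 22 mm thick, 62 mm high, centred at y = -100 and +100 mm. On each wall at x = 0, y = -100 / +100 mm a steel guide peg, 12 mm in diameter, to z = 90 mm, its top 10 mm tapering to 6 mm. Black strip on the -x side
- well0 (a point): centre of the floor of well 0 (fixture y = -72 mm, z = 18 mm): a round blind well, 31 mm wide, 10 mm deep below the deck's top, brass dot in the middle
- well1 (a point): centre of the floor of well 1 (fixture y = -36 mm, z = 18 mm): a round blind well, 31 mm wide, 10 mm deep below the deck's top, brass dot in the middle
- well2 (a point): centre of the floor of well 2 (fixture y = 0 mm, z = 18 mm): a round blind well, 31 mm wide, 10 mm deep below the deck's top, brass dot in the middle
- well3 (a point): centre of the floor of well 3 (fixture y = 36 mm, z = 18 mm): a round blind well, 31 mm wide, 10 mm deep below the deck's top, brass dot in the middle
- well4 (a point): centre of the floor of well 4 (fixture y = 72 mm, z = 18 mm): a round blind well, 31 mm wide, 10 mm deep below the deck's top, brass dot in the middle
- seat (a point): point of the fixture midway between the guide pegs, at the height of the end walls' tops (fixture z = 62 mm); the seated plate's origin lies here; axes as the fixture's
- plate: orange contact plate, loose, 76 mm (x) by 232 mm (y) by 12 mm thick, 0.3 kg; origin at the centre of its underside, z up. Two round through holes 14 mm wide at x = 0, y = -100 and +100 mm. Black upright handle on its middle: 16 mm wide (x), 60 mm long (y), from z = 12 to 58 mm. It may be seated either way round
- can0: capacitor can, loose, standing upright: cylinder 28 mm in diameter, 34 mm high, black sleeve, silver top with two small brass terminals, 60 g, heavy at the bottom; origin at the centre of its underside, z up. May be absent
- can1: capacitor can, loose, standing upright: cylinder 28 mm in diameter, 34 mm high, black sleeve, silver top with two small brass terminals, 60 g, heavy at the bottom; origin at the centre of its underside, z up. May be absent
- can2: capacitor can, loose, standing upright: cylinder 28 mm in diameter, 34 mm high, black sleeve, silver top with two small brass terminals, 60 g, heavy at the bottom; origin at the centre of its underside, z up. May be absent
- can3: capacitor can, loose, standing upright: cylinder 28 mm in diameter, 34 mm high, black sleeve, silver top with two small brass terminals, 60 g, heavy at the bottom; origin at the centre of its underside, z up. May be absent
- can4: capacitor can, loose, standing upright: cylinder 28 mm in diameter, 34 mm high, black sleeve, silver top with two small brass terminals, 60 g, heavy at the bottom; origin at the centre of its underside, z up. May be absent
- supply: grey bench supply, fixed, 140 (x) by 150 (y) by 60 mm high; origin mid-underside, z up; dial in the middle of its black top, with eleven ticks round it, 24 degrees (10 units) apart: red tick = 0, towards the supply's -x, then clockwise seen from above; the green tick is 30
- dial (a joint): angle of the dial's pointer (white line on the bar) clockwise from the red zero mark, rad; 0 to 4.189 rad is 0 to 100 on the scale (0.0419 rad a unit), hard stops at both ends; 30 is 1.257 rad. Turns stiffly and stays where left
- dial_grip (a point): on the dial's axis at the height to grip its bar, 97 mm above the bench; turns with the dial: -x is where the pointer points. The bar is 42 mm long (point x), 14 mm thick (point y), from 14 to 44 mm above the supply's top
- meter: yellow hand-held meter lying on the bench, 85 by 160 by 35 mm, origin at the centre of its underside; not part of the job
- driver: screwdriver with red handle, 160 mm long, lying along its x, origin midway on its underside; not part of the job
- housing: open aluminium housing with circuit boards, 110 by 150 by 55 mm, origin at the centre of its underside; not part of the job
Things that resemble listed ones, but are neither listed nor needed, are in the scene too. What is shaped like the can2 but brown is not meant.

How it is judged:
By the outcome, as a careful person would: the job done as asked, in the order asked, and still so for the second after the job is handed in, with the robot touching nothing.
Of can0, can1, can2, can3, can4 only 3 to 5 are there at a start; the rules pass over those that are not, and their reading is None.
At some moment in a run one of can0, can1, can2, can3, can4, plate may be knocked a few centimetres aside while the robot is not near it.
It also fails if it takes over 208 s, if anything falls off the work surface, if the arm or the gripper's body presses on something with over 40 N, if the wrist force passes 120 N, or if a joint passes its speed limit or range.

ROBOT

A 6-joint arm with a two-finger parallel gripper is mounted at the origin on the work surface. World frame = base frame: x ahead of the robot, y to its left, z up, the work surface at z = 0. Lengths are in mm, angles in rad, forces in N, time in s.
With the tool pointing down it reaches from about 200 to 875 mm from the base axis. Payload 3.4 kg.
Tool frame: the origin (TCP) lies on the centre line of the jaws, within the pads' length; the fingertips stand 11 mm ahead of it and the grasp point (between the pads) lies 8 mm behind it (manip.finger_overhang is the distance from the TCP to the fingertips, in mm); x points along the fingers, y is the direction in which the jaws open and shut, and the axes are right-handed (so a half turn about x gives the same grasp; the last joint's range is limited). The gripper opens to 94 mm and grips with 3 to 60 N. Pads are 16 mm wide; open, the fingers measure 119 mm over their backs; the gripper's body (75 mm by 177 mm) begins 78 mm behind the grasp point.
Start: joints at [-1.339, 0.276, 1.505, -0, 1.361, -0.121], TCP at [198.679, -539.621, 216.493] pointing down, gripper open.
Joint ranges: [-2.89, 2.89], [-0.75, 2.08], [0.22, 2.7], [-1.18, 4.32], [0.11, 2.71], [-2.7, 2.7]. Speed limits (rad/s): [2.57, 2.57, 3.14, 3.14, 3.14, 3.14].

INTERFACE

Orientations are given as a rotation vector (axis times angle).
In Python, from station import manip, camera gives the robot as it stands.
- The arm moves only by the shell command python3 -m creep 'ROWS' [FORCE]. ROWS is JSON, a list of rows, each an object of numbers: "x", "y", "z": the shift along the tool's x, y, z in m; "ax", "ay", "az": the turn, a rotation vector about the tool's x, y, z in rad; "hand": the finger opening in m, from 0 to 0.094. A call has 1 to 5 rows; each row shifts and turns the pose as measured when the row begins, along the tool's axes as they then stand; what a row does not reach is not made up. A row lasts 1/8 s, in which the tool goes at most 62.5 mm and 10.7 degrees, less where a joint would pass 70% of its speed; a pose out of reach is approached as far as the arm can. A call with a gripper value outside its range is refused whole. The fingers move at their own pace and stop on an object; FORCE is the grip in N (left out, the last holds). Time passes only in rows, so rows that do not move let the fingers close. It gives the time, the measured TCP pose, the force and the opening at its end, in the units of the state.
- manip.get_obs(): the state, without advancing time (a new reading comes with each control period).
- camera(name): name is "scene" or "top" or "wrist"; returns a dict with "color" (420x560x3 uint8, red, green, blue), "z_map" (420x560 float32, mm along the optical axis (not along the pixel's ray), 0 where there is no reading), "K" (3x3 intrinsics, pixels), "world_to_cam" (4x4, takes a point from world to camera coordinates). Camera axes: x right, y down, z forward; pixel columns grow to the right and rows downward; lengths in mm; the calibration is good to about 2 mm. A picture is of the moment at which its call begins.
- manip.sign_off(): hands the job in, once; it reports no verdict.
The state is a dict: "clock": time; "joint_positions": joint angles; "qvel": joint speeds; "effort": joint torques, N m; "ee_pos": TCP position; "ee_rot": TCP orientation; "contact_force": force on the tool from outside, world axes, zero at the start; "moment": the same for the moment, N m; "opening": finger opening in mm.
Only numpy, scipy, OpenCV 4.12 (cv2) and the standard library are available. Lean on these libraries where they do the work, as an engineer would, in place of code of your own. Each camera call takes 0.05 s, during which the arm holds its last target.

## Working session

There is one attempt and no reset: what is moved stays moved. The work goes in short steps, Python scripts to look and compute and a shell command to move; the robot and the scene stay as the last step left them, time stands still between calls to the robot, and variables do not carry over. Pictures are saved under pics/ and viewed, and the job is handed in when it is done.

```bash
mkdir -p pics; ls
cat > h.py <<'E'
import numpy as np, cv2
from station import manip, camera
def save(im,name): cv2.imwrite('pics/'+name,cv2.cvtColor(im,cv2.COLOR_RGB2BGR))
def ray(c,u,v,z):
    K=c['K'];T=np.linalg.inv(c['world_to_cam'])
    d=T[:3,:3]@np.linalg.inv(K)@np.array([u,v,1.]);o=T[:3,3]
    return o+d*(z-o[2])/d[2]
def pts(c):
    K=c['K'];T=np.linalg.inv(c['world_to_cam']);h,w=c['z_map'].shape
    u,v=np.meshgrid(np.arange(w),np.arange(h));Z=c['z_map']
    p=np.stack([(u-K[0,2])/K[0,0]*Z,(v-K[1,2])/K[1,1]*Z,Z],-1)
    return p@T[:3,:3].T+T[:3,3]
def proj(c,p):
    q=c['world_to_cam'][:3,:3]@np.array(p,float)+c['world_to_cam'][:3,3];q=c['K']@q;return q[:2]/q[2]
E
python3 - <<'E'
from h import *
import pickle
for n in('top','scene','wrist'):
    c=camera(n);save(c['color'],n+'0.png');pickle.dump(c,open(n+'0.pkl','wb'))
o=manip.get_obs();print(o)
E
```

```text
pics
{'clock': 0.15, 'joint_positions': array([-1.33903237e+00,  2.76452676e-01,  1.50581321e+00,  6.32754236e-06,
        1.36067298e+00, -1.21018298e-01]), 'qvel': array([-0.00066697, -0.00167632, -0.00263973,  0.00040346, -0.0003602 ,
        0.00015304]), 'effort': array([ 1.25779865e-03, -4.04924047e+01, -2.37430716e+01,  7.02869729e-02,
        3.15554696e-02, -9.78416733e-05]), 'ee_pos': array([ 198.56553294, -539.21183864,  215.81334741]), 'ee_rot': array([ 2.02993504,  0.36322024, -2.03007593]), 'contact_force': array([-0.53393884, -0.02517369,  0.68015976]), 'moment': array([ 0.00392152, -0.04024624, -0.05330831]), 'opening': 94.08492189505326}
```

View pics/top0.png

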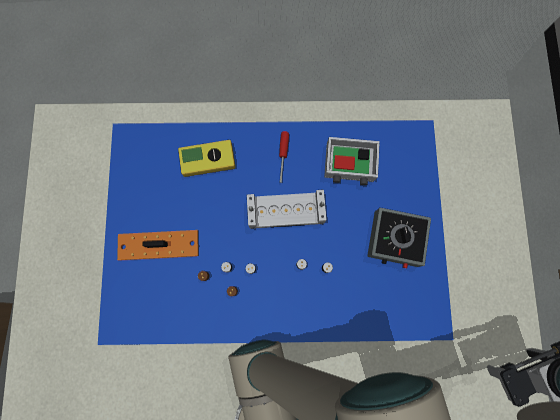

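View pics/scene0.png

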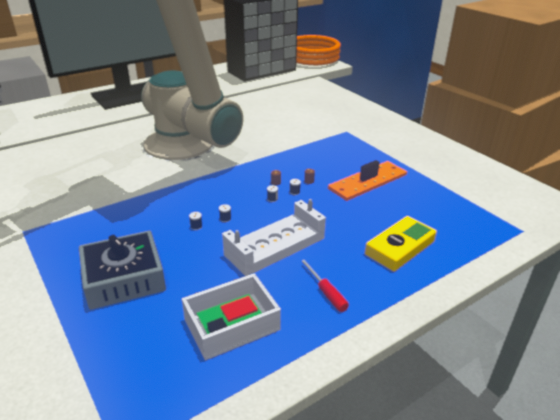

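View pics/wrist0.png

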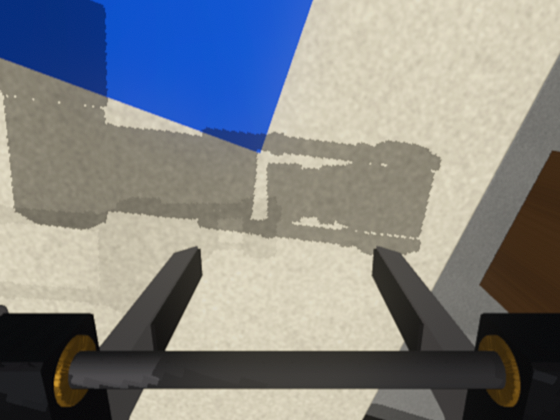

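The top view shows four silver-topped black cans at (226,267), (250,268), (302,264) and (328,267). Two brown lookalikes at (203,275) and (233,291) are not wanted. The plate is at (158,245), the fixture at (287,210) and the dial at (402,237). I'll measure these now and enlarge a crop to confirm.

Run:
```python
from h import *
import pickle
c=pickle.load(open('top0.pkl','rb'));im=c['color'].astype(int);P=pts(c)
print('cam',np.linalg.inv(c['world_to_cam'])[:3,3])
hsv=cv2.cvtColor(c['color'],cv2.COLOR_RGB2HSV)
# things above the bench on the mat
m=((P[...,2]>12)&(P[...,0]>150)&(P[...,2]<200)&(c['z_map']>0)).astype(np.uint8)
n,l,s,ce=cv2.connectedComponentsWithStats(m)
for i in range(1,n):
    if s[i,4]>20:
        q=P[l==i];print(s[i],ce[i].round(1),'med',np.median(q,0).round(0),'zmax',np.percentile(q[:,2],95).round(0), 'rgb',np.median(im[l==i],0))
# cans by silver top
print('cans')
silver=((hsv[...,1]<60)&(hsv[...,2]>120)).astype(np.uint8)
n,l,s,ce=cv2.connectedComponentsWithStats(silver)
for i in range(1,n):
    if 20<s[i,4]<200: print(ce[i].round(1),s[i,4],ray(c,*ce[i],34).round(1))
print('plate')
org=((hsv[...,0]>5)&(hsv[...,0]<20)&(hsv[...,1]>150)&(hsv[...,2]>120)).astype(np.uint8)
cs,_=cv2.findContours(org,cv2.RETR_EXTERNAL,cv2.CHAIN_APPROX_NONE);k=max(cs,key=cv2.contourArea);print(cv2.minAreaRect(k))
for p in cv2.boxPoints(cv2.minAreaRect(k)):print(ray(c,*p,12).round(1))
a=cv2.resize(c['color'][200:310,100:240],None,fx=5,fy=5,interpolation=cv2.INTER_CUBIC);save(a,'t_left.png')
a=cv2.resize(c['color'][180:280,240:380],None,fx=5,fy=5,interpolation=cv2.INTER_CUBIC);save(a,'t_mid.png')
a=cv2.resize(c['color'][200:280,360:440],None,fx=7,fy=7,interpolation=cv2.INTER_CUBIC);save(a,'t_dial.png')
```

```text
cam [ 369.73419138   -5.84403285 1182.09870096]
[279 131  10  52 256] [283.2 148.6] med [790. -31.  22.] zmax 28.0 rgb [136.  38.  36.]
[ 325  137   55   48 1943] [351.8 159.4] med [ 744. -236.   30.] zmax 57.0 rgb [75. 92. 74.]
[ 178  140   57   36 1560] [206.2 157.3] med [754. 198.  35.] zmax 40.0 rgb [176. 170.  68.]
[ 247  190   80   39 2473] [285.9 209.4] med [594. -37.  28.] zmax 64.0 rgb [176. 178. 181.]
[ 368  207   63   61 2907] [399.3 237.1] med [ 505. -351.   61.] zmax 75.0 rgb [29. 29. 30.]
[ 118  230   80   29 1011] [157.4 244. ] med [498. 334.  14.] zmax 58.0 rgb [173. 106.  51.]
[296 259  11  10  83] [301.1 263.6] med [437. -77.  34.] zmax 37.0 rgb [179. 182. 185.]
[221 262  11  10  89] [226.1 266.6] med [430. 135.  34.] zmax 38.0 rgb [178. 180. 182.]
[246 263  10  11  83] [250.3 267.9] med [426.  67.  34.] zmax 37.0 rgb [178. 182. 184.]
[322 262  11  11  88] [327.  266.9] med [ 427. -150.   34.] zmax 37.0 rgb [177.5 178.  181.5]
[198 271  11  10  93] [203.  275.3] med [408. 200.  34.] zmax 37.0 rgb [94. 63. 43.]
[227 286  10  10  86] [231.5 290.5] med [365. 119.  34.] zmax 38.0 rgb [96. 65. 44.]
[ 228  339   56   47 1008] [250.2 357.7] med [217.  70. 180.] zmax 198.0 rgb [90.5 87.  80. ]
cans
[281.2 170.6] 33 [711.  -24.6  34. ]
[320.9 204.8] 191 [ 606.1 -138.8   34. ]
[250.7 209.7] 194 [594.1  65.5  34. ]
[301.3 263.5] 67 [437.2 -77.8  34. ]
[225.7 266.5] 69 [431.3 136.2  34. ]
[327.5 267. ] 65 [ 426.4 -151.5   34. ]
[249.9 268.1] 65 [426.2  67.7  34. ]
[486.4 359.2] 73 [ 173.2 -573.9   34. ]
[528.2 364.4] 48 [ 158.2 -686.1   34. ]
[547.8 381.2] 151 [ 114.8 -733.1   34. ]
plate
((157.49169921875, 244.84254455566406), (25.280799865722656, 80.36245727539062), 86.98721313476562)
[529.8 458.1  12. ]
[539.4 224.2  12. ]
[465.6 218.5  12. ]
[456.3 449.7  12. ]
```

```bash
ls -la pics; python3 -c "
from station import manip
print(manip.get_obs()['clock'])"
```

```text
total 1556
drwxr-xr-x 2 agent agent   4096 Dec  7 07:56 .
drwxr-xr-x 3 agent agent   4096 Dec  7 07:17 ..
-rw-r--r-- 1 agent agent 293486 Dec  7 07:17 scene0.png
-rw-r--r-- 1 agent agent 225977 Dec  7 07:56 t_dial.png
-rw-r--r-- 1 agent agent 207153 Dec  7 07:56 t_left.png
-rw-r--r-- 1 agent agent 241284 Dec  7 07:56 t_mid.png
-rw-r--r-- 1 agent agent 317336 Dec  7 07:17 top0.png
-rw-r--r-- 1 agent agent 287500 Dec  7 07:17 wrist0.png
0.15
```

View pics/t_dial.png

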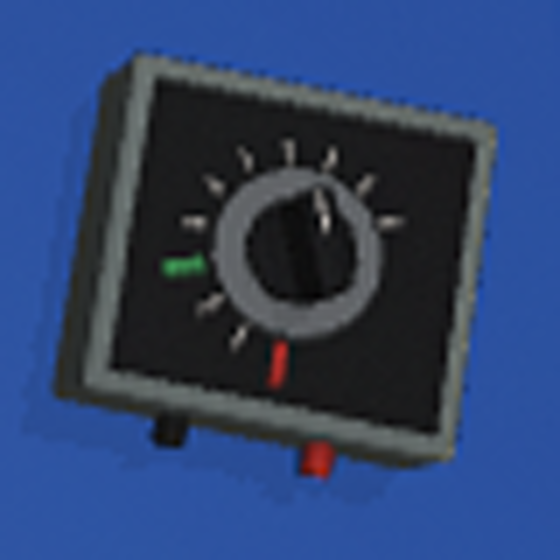

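View pics/t_mid.png

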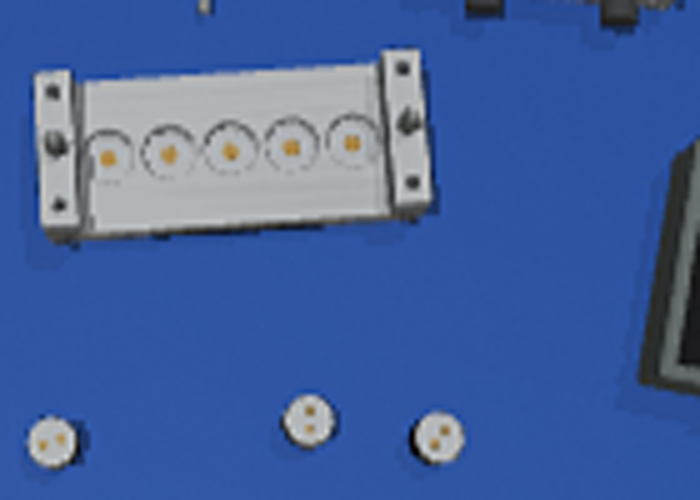

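View pics/t_left.png

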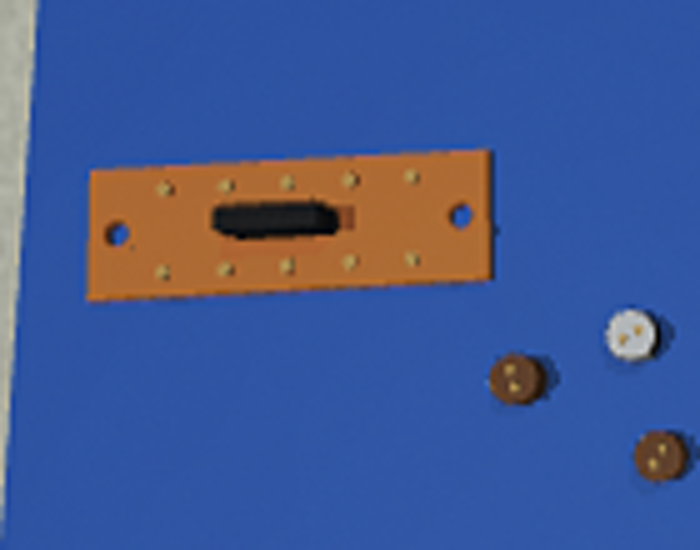

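The enlarged crops confirm it: four silver-topped cans with black sleeves are the ones meant, and the two brown ones are decoys. The dial pointer at about (406,229) is near 60. Next I'll measure the dial, wells and plate precisely.

Run:
```python
from h import *
import pickle
c=pickle.load(open('top0.pkl','rb'));im=c['color']
hsv=cv2.cvtColor(im,cv2.COLOR_RGB2HSV)
def cc(mask,x0,y0,x1,y1,z,amin=1):
    mm=np.zeros_like(mask,np.uint8);mm[y0:y1,x0:x1]=mask[y0:y1,x0:x1]
    n,l,s,ce=cv2.connectedComponentsWithStats(mm,connectivity=8)
    return [(ce[i],s[i,4],ray(c,*ce[i],z)) for i in range(1,n) if s[i,4]>=amin]
H,S,V=[hsv[...,i] for i in range(3)]
print('wells');W=[]
for e in cc((H>10)&(H<28)&(S>100),250,195,325,225,18): print(e[0].round(1),e[1],e[2].round(1));W.append(e[2])
W=np.array(W);W=W[np.argsort(W[:,1])]
print('fit center',W.mean(0), 'dir',np.degrees(np.arctan2(*( (W[-1]-W[0])[[0,1]]))))
print('pegs region depth'); P=pts(c)
for (x0,x1) in((246,256),(316,327)):
    sub=P[190:232,x0:x1].reshape(-1,3);print(sub[sub[:,2]>75].round(0))
print('red',[ (e[0].round(1),e[1],e[2].round(1)) for e in cc(((H<8)|(H>172))&(S>120)&(V>80),370,210,430,262,60,3)])
print('green',[ (e[0].round(1),e[1],e[2].round(1)) for e in cc((H>45)&(H<75)&(S>100),370,210,430,262,60,3)])
print('ticks',[ (e[0].round(1),e[1],e[2].round(1)) for e in cc((V>90)&(S<70),380,215,425,250,60,1)])
# supply top black box
print('plate holes'); 
for (x0,y0,x1,y1) in((118,235,130,256),(186,233,198,253)):
    print([ (e[0].round(1),e[1],e[2].round(1)) for e in cc((H>95)&(H<130)&(S>80),x0,y0,x1,y1,12,2)])
print('handle',[ (e[0].round(1),e[1],e[2].round(1)) for e in cc((V<60),135,235,178,255,58,10)])
```

```text
wells
[310.  208.3] 7 [ 599.4 -108.2   18. ]
[285.7 210. ] 7 [595.1 -36.5  18. ]
[297.9 209.1] 8 [597.3 -72.4  18. ]
[261.  211.3] 7 [592.1  36.2  18. ]
[273.5 210.5] 4 [594.   -0.6  18. ]
fit center [595.59534306 -36.28696041  18.        ] dir -2.8875357931007475
pegs region depth
[[ 370.   -6. 1182.]
 [ 594.   64.   90.]
 [ 594.   61.   88.]
 [ 370.   -6. 1182.]
 [ 591.   67.   88.]
 [ 591.   64.   87.]
 [ 591.   61.   90.]
 [ 591.   59.   86.]
 [ 589.   67.   86.]
 [ 588.   64.   89.]
 [ 588.   61.   90.]
 [ 589.   59.   85.]
 [ 587.   67.   80.]
 [ 586.   64.   84.]
 [ 586.   61.   85.]
 [ 587.   59.   79.]
 [ 585.   62.   77.]
 [ 370.   -6. 1182.]]
[[ 605. -131.   81.]
 [ 604. -133.   85.]
 [ 603. -136.   89.]
 [ 602. -138.   93.]
 [ 601. -131.   83.]
 [ 600. -133.   90.]
 [ 600. -136.   89.]
 [ 600. -139.   88.]
 [ 599. -131.   79.]
 [ 598. -133.   85.]
 [ 598. -136.   86.]
 [ 598. -139.   87.]
 [ 597. -134.   76.]
 [ 596. -137.   79.]
 [ 370.   -6. 1182.]]
red [(array([399.3, 251.5]), np.int32(12), array([ 465.5, -349.9,   60. ]))]
green [(array([385.6, 237.5]), np.int32(14), 
[... 415 characters left out ...]
np.int32(208), array([ 508. , -357.2,   60. ])), (array([411.7, 225.7]), np.int32(3), array([ 537.8, -389.7,   60. ])), (array([390.5, 226. ]), np.int32(2), array([ 537.5, -330. ,   60. ])), (array([405.6, 229.4]), np.int32(7), array([ 527.3, -371.8,   60. ])), (array([387., 231.]), np.int32(3), array([ 523.5, -319.2,   60. ])), (array([415., 231.]), np.int32(3), array([ 522.5, -398. ,   60. ])), (array([393.7, 247.7]), np.int32(3), array([ 476.4, -334.8,   60. ]))]
plate holes
[(array([123.2, 246.5]), np.int32(11), array([494. , 437.1,  12. ]))]
[(array([192.1, 242.6]), np.int32(11), array([502.7, 237.4,  12. ]))]
handle [(array([154.8, 243.7]), np.int32(146), array([495.7, 332. ,  58. ]))]
```

```bash
cat >> h.py <<'E'
from scipy.spatial.transform import Rotation as R
def pose():
    o=manip.get_obs();return o['ee_pos'],R.from_rotvec(o['ee_rot']).as_matrix(),o
def tgt(x,y,z,deg=None):
    """tool-frame shift (mm) to world TCP target; deg: world angle of jaw axis (mod 180), tool pointing down"""
    p,M,o=pose();d=M.T@(np.array([x,y,z])-p)
    print('TCP',p.round(1),'shift tool xyz mm',d.round(1),end=' ')
    if deg is not None:
        t=np.radians(deg);X=np.array([0,0,-1.]);Y=np.array([np.cos(t),np.sin(t),0])
        for s in(1,-1):
            G=np.stack([X,s*Y,np.cross(X,s*Y)],1);print('turn',R.from_matrix(M.T@G).as_rotvec().round(3),end=' | ')
    print('q6',o['joint_positions'][5].round(2),'jaw deg',np.degrees(np.arctan2(M[1,1],M[0,1])).round(1),'tilt',M[:,0].round(3),'F',o['contact_force'].round(1),'open',round(o['opening'],1),'t',o['clock'])
E
python3 - <<'E'
from h import *
import pickle
from scipy.optimize import least_squares
c=pickle.load(open('top0.pkl','rb'))
T=np.array([(551.5,-360.6),(548.4,-377.3),(547.4,-343.3),(537.8,-389.7),(537.5,-330),(523.5,-319.2),(522.5,-398),(476.4,-334.8)])
# tick values: 40->(523.5,-319), 10->(476,-334.8)
v=np.array([70,80,60,90,50,40,100,10])
f=lambda p:(np.stack([p[0]+p[2]*np.cos(p[3]-np.radians(2.4*v)),p[1]+p[2]*np.sin(p[3]-np.radians(2.4*v))],1)-T).ravel()
r=least_squares(f,[508,-358,40,3.1]);print(r.x,np.degrees(r.x[3]),np.abs(r.fun).max())
p=ray(c,405.6,229.4,104);print('pointer',p)
a=np.degrees(np.arctan2(p[1]-r.x[1],p[0]-r.x[0]));print(a,'val',((np.degrees(r.x[3])-a)%360)/2.4)
w=r.x[:2];print('red ang',np.degrees(np.arctan2(-349.9-w[1],465.5-w[0])),'green',np.degrees(np.arctan2(-314-w[1],505.2-w[0])))
tgt(w[0],w[1],200,(a+90)%180)
E
```

```text
[ 510.08776764 -359.44775914   41.28240591    2.92251093] 167.44754180208895 1.1106865965500106
pointer [ 521.19117824 -357.50558168  104.        ]
9.921642150171257 val 65.63579152163237
red ang 167.91355155903437 green 96.13839233128886
TCP [ 198.6 -539.2  215.8] shift tool xyz mm [  16.   -61.  -354.4] turn [-2.962e+00 -2.000e-03 -0.000e+00] | turn [ 0.18  -0.     0.001] | q6 -0.12 jaw deg -69.8 tilt [-0.     0.001 -1.   ] F [-0.5 -0.   0.7] open 94.1 t 0.15
```

```bash
python3 -m creep '[{"y":-0.010,"z":-0.058,"ax":0.05},{"y":-0.010,"z":-0.058,"ax":0.05},{"y":-0.010,"z":-0.058,"ax":0.05},{"y":-0.010,"z":-0.058,"ax":0.03,"hand":0.045},{"y":-0.010,"z":-0.058,"hand":0.045}]' 40
python3 - <<'E'
from h import *
tgt(510,-359.4,140,100)
E
```

```text
TCP [ 198.6 -539.2  215.8] shift tool xyz mm [  76.   -61.  -354.4] turn [-2.963e+00 -2.000e-03 -0.000e+00] | turn [ 0.178 -0.     0.001] | q6 -0.12 jaw deg -69.8 tilt [-0.     0.001 -1.   ] F [-0.5 -0.   0.7] open 94.1 t 0.15invalid input
```

```bash
python3 -m creep '[{"y":-0.010,"z":-0.058,"ax":0.05}]'; python3 -m creep --help
```

```text
invalid input
invalid input: not JSON, or not a number
```

```bash
python3 -m creep '[{"x":0,"y":-0.010,"z":-0.058,"ax":0.05,"ay":0,"az":0,"hand":0.045}]' 40;  python3 -c "
from station import manip
print(manip.get_obs()['clock'],manip.get_obs()['ee_pos'])"
```

```text
clock: 0.28
ee_pos: [247.7, -511.5, 215.2]
ee_rot: [2.061, 0.308, -2.064]
contact_force: [0.9, 0.0, 0.3]
opening: 87.3
0.275 [ 247.73641178 -511.50652546  215.24213478]
```

```bash
python3 -m creep '[{"x":0,"y":-0.010,"z":-0.058,"ax":0.05,"hand":0.045},{"x":0,"y":-0.010,"z":-0.058,"ax":0.05,"hand":0.045},{"x":0,"y":-0.010,"z":-0.058,"ax":0.03,"hand":0.045},{"x":0,"y":-0.010,"z":-0.058,"ax":0,"hand":0.045}]'; python3 -c "
from h import *
tgt(510,-359.4,140,100)"
```

```text
TCP [ 247.7 -511.5  215.2] shift tool xyz mm [  74.9  -69.  -295.3] turn [-3.02e+00 -1.00e-03  2.00e-03] | turn [0.121 0.001 0.001] | q6 0.03 jaw deg -73.0 tilt [-0.002  0.001 -1.   ] F [0.9 0.  0.3] open 87.3 t 0.275invalid input
```

All seven keys are needed in every row.

```bash
python3 -m creep '[{"x":0,"y":-0.012,"z":-0.058,"ax":0.05,"ay":0,"az":0,"hand":0.045},{"x":0,"y":-0.012,"z":-0.058,"ax":0.05,"ay":0,"az":0,"hand":0.045},{"x":0,"y":-0.012,"z":-0.058,"ax":0.03,"ay":0,"az":0,"hand":0.045},{"x":0,"y":-0.012,"z":-0.058,"ax":0,"ay":0,"az":0,"hand":0.045},{"x":0,"y":-0.012,"z":-0.058,"ax":0,"ay":0,"az":0,"hand":0.045}]'; python3 -c "
from h import *
tgt(510,-359.4,140,100)"
```

```text
clock: 0.9
ee_pos: [524.6, -388.5, 213.6]
ee_rot: [2.137, 0.17, -2.143]
contact_force: [-0.2, -0.8, -0.1]
opening: 45.2
TCP [ 524.6 -388.5  213.6] shift tool xyz mm [ 73.7 -30.9   9.6] turn [ 3.124e+00  3.000e-03 -4.000e-03] | turn [-0.017  0.003  0.002] | q6 0.67 jaw deg -81.0 tilt [-0.003  0.001 -1.   ] F [-0.2 -0.8 -0.1] open 45.2 t 0.9
```

```bash
python3 -m creep '[{"x":0.030,"y":-0.031,"z":0.010,"ax":-0.017,"ay":0,"az":0,"hand":0.045},{"x":0.03,"y":0,"z":0,"ax":0,"ay":0,"az":0,"hand":0.045},{"x":0,"y":0,"z":0,"ax":0,"ay":0,"az":0,"hand":0.045}]'; python3 -c "
from h import *
tgt(510,-359.4,89,100)
c=camera('wrist');save(c['color'],'w1.png')
print(proj(c,[510,-359.4,104]),proj(c,[521,-357.5,104]))"
```

```text
clock: 1.27
ee_pos: [514.7, -355.7, 150.9]
ee_rot: [2.125, 0.197, -2.129]
contact_force: [-0.5, -0.0, -0.0]
opening: 45.0
TCP [ 514.7 -355.7  150.9] shift tool xyz mm [61.9  2.9  5.2] turn [-3.134e+00 -4.000e-03  2.000e-03] | turn [0.007 0.002 0.003] | q6 0.67 jaw deg -79.6 tilt [-0.002  0.002 -1.   ] F [-0.5 -0.  -0. ] open 45.0 t 1.275
[290.92100462 247.8318942 ] [291.16607434 231.72418376]
```

View pics/w1.png

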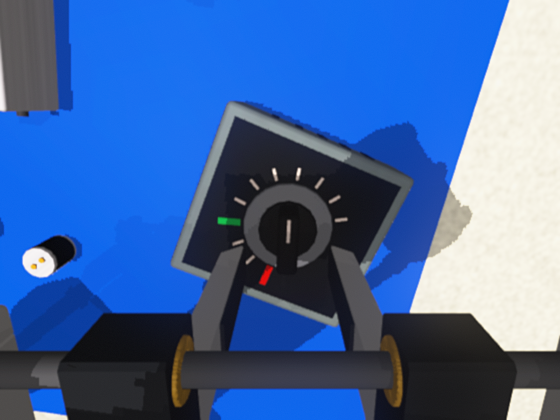

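The wrist picture shows the bar at (288,240), square between the jaws, with the pointer line at (289,231) as predicted. Descending to grip.

```bash
python3 -m creep '[{"x":0.01,"y":0.003,"z":0.005,"ax":0.007,"ay":0,"az":0,"hand":0.045},{"x":0.025,"y":0,"z":0,"ax":0,"ay":0,"az":0,"hand":0.045},{"x":0.023,"y":0,"z":0,"ax":0,"ay":0,"az":0,"hand":0.045},{"x":0,"y":0,"z":0,"ax":0,"ay":0,"az":0,"hand":0.0},{"x":0,"y":0,"z":0,"ax":0,"ay":0,"az":0,"hand":0.0}]' 40; python3 -c "
from h import *
tgt(510,-359.4,89,100)"
```

```text
clock: 1.95
ee_pos: [511.5, -364.2, 98.0]
ee_rot: [2.139, 0.177, -2.125]
contact_force: [-0.1, 7.9, 5.5]
opening: 28.8
TCP [ 511.5 -364.2   98. ] shift tool xyz mm [ 8.9 -5.   0.8] turn [ 3.135 -0.005  0.01 ] | turn [-0.006 -0.006 -0.003] | q6 0.67 jaw deg -80.4 tilt [ 0.007 -0.002 -1.   ] F [-0.1  7.9  5.5] open 28.8 t 1.95
```

```bash
python3 -m creep '[{"x":0,"y":0,"z":0,"ax":0,"ay":0,"az":0,"hand":0.0}]'; python3 -c "
from h import *
tgt(510,-359.4,89,100)
c=camera('wrist');save(c['color'],'w2.png')"
```

```text
clock: 2.08
ee_pos: [510.7, -359.5, 98.0]
ee_rot: [2.144, 0.186, -2.132]
contact_force: [0.6, 12.3, -1.8]
opening: 18.4
TCP [ 510.7 -359.5   98. ] shift tool xyz mm [ 9.  -0.1  0.7] turn [3.133 0.011 0.01 ] | turn [-0.008 -0.006  0.007] | q6 0.67 jaw deg -80.5 tilt [ 0.005  0.008 -1.   ] F [ 0.6 12.3 -1.8] open 18.4 t 2.075
```

View pics/w2.png

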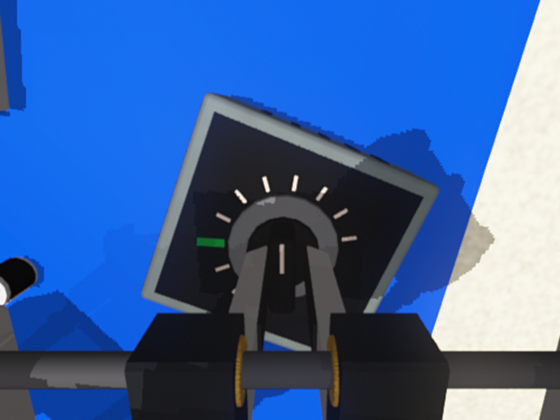

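```bash
python3 -m creep '[{"x":0,"y":0,"z":0,"ax":0,"ay":0,"az":0,"hand":0.0},{"x":0,"y":0,"z":0,"ax":0,"ay":0,"az":0,"hand":0.0}]'; python3 -c "
from h import *
tgt(510,-359.4,89,100)"
```

```text
clock: 2.38
ee_pos: [510.3, -357.1, 98.0]
ee_rot: [2.145, 0.19, -2.134]
contact_force: [1.3, 0.3, -7.2]
opening: 13.7
TCP [ 510.3 -357.1   98. ] shift tool xyz mm [9.  2.4 0.7] turn [3.133 0.017 0.009] | turn [-0.008 -0.006  0.011] | q6 0.67 jaw deg -80.5 tilt [ 0.004  0.012 -1.   ] F [ 1.3  0.3 -7.2] open 13.7 t 2.375
```

```bash
python3 -m creep '[{"x":0,"y":0,"z":0,"ax":-0.15,"ay":0,"az":0,"hand":0.0},{"x":0,"y":0,"z":0,"ax":-0.15,"ay":0,"az":0,"hand":0.0},{"x":0,"y":0,"z":0,"ax":-0.15,"ay":0,"az":0,"hand":0.0},{"x":0,"y":0,"z":0,"ax":-0.15,"ay":0,"az":0,"hand":0.0}]' 50; python3 -c "
from h import *
tgt(510,-357.5,98,100)
print(manip.get_obs()['moment'])
c=camera('top');save(cv2.resize(c['color'][200:280,360:440],None,fx=6,fy=6),'t2.png')"
```

```text
clock: 2.88
ee_pos: [509.9, -356.3, 98.0]
ee_rot: [1.773, 0.741, -1.756]
contact_force: [0.0, 1.1, -5.5]
opening: 13.5
TCP [ 509.9 -356.3   98. ] shift tool xyz mm [-0.   0.9  0.8] turn [-2.532 -0.015 -0.013] | turn [ 0.609 -0.01   0.012] | q6 0.05 jaw deg -45.1 tilt [ 0.004  0.015 -1.   ] F [ 0.   1.1 -5.5] open 13.5 t 2.875
[ 0.12053131 -0.10049105 -0.06010123]
```

View pics/t2.png

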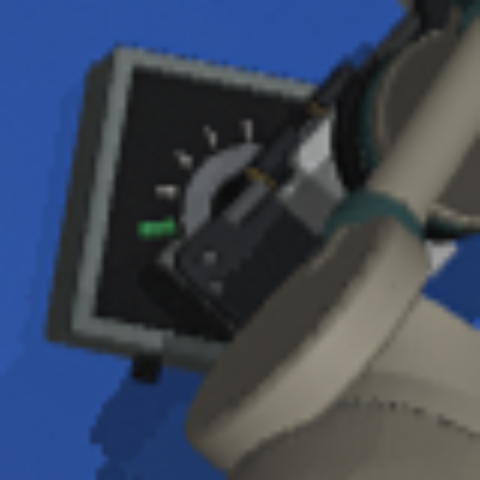

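```bash
python3 -m creep '[{"x":0,"y":0,"z":0,"ax":-0.18,"ay":0,"az":0,"hand":0.0},{"x":0,"y":0,"z":0,"ax":-0.18,"ay":0,"az":0,"hand":0.0},{"x":0,"y":0,"z":0,"ax":-0.18,"ay":0,"az":0,"hand":0.0},{"x":0,"y":0,"z":0,"ax":-0.18,"ay":0,"az":0,"hand":0.0},{"x":0,"y":0,"z":0,"ax":-0.18,"ay":0,"az":0,"hand":0.0}]'; python3 -m creep '[{"x":0,"y":0,"z":0,"ax":-0.18,"ay":0,"az":0,"hand":0.0},{"x":0,"y":0,"z":0,"ax":-0.18,"ay":0,"az":0,"hand":0.0},{"x":0,"y":0,"z":0,"ax":-0.18,"ay":0,"az":0,"hand":0.0},{"x":0,"y":0,"z":0,"ax":-0.15,"ay":0,"az":0,"hand":0.0},{"x":0,"y":0,"z":0,"ax":-0.1,"ay":0,"az":0,"hand":0.0}]'; python3 -c "
from h import *
tgt(510,-357.5,98,77.7)
print(manip.get_obs()['moment'])"
```

```text
clock: 3.55
ee_pos: [508.6, -355.8, 98.0]
ee_rot: [1.124, 1.28, -1.101]
contact_force: [0.1, 2.3, -4.5]
opening: 13.1
clock: 4.18
ee_pos: [507.5, -356.5, 98.0]
ee_rot: [0.51, 1.52, -0.483]
contact_force: [0.4, 2.7, -5.1]
opening: 13.6
TCP [ 507.5 -356.5   98. ] shift tool xyz mm [-0.   0.7  2.6] turn [-0.419 -0.008 -0.016] | turn [ 2.723 -0.022  0.011] | q6 -1.68 jaw deg 53.7 tilt [-0.001  0.018 -1.   ] F [ 0.4  2.7 -5.1] open 13.6 t 4.175
[-0.05912203 -0.14003391 -0.03554832]
```

```bash
python3 -m creep '[{"x":0,"y":0,"z":0.001,"ax":-0.15,"ay":-0.003,"az":-0.005,"hand":0.0},{"x":0,"y":0,"z":0.001,"ax":-0.12,"ay":-0.003,"az":-0.005,"hand":0.0},{"x":0,"y":0,"z":0,"ax":-0.1,"ay":0,"az":0,"hand":0.0},{"x":0,"y":0,"z":0,"ax":-0.05,"ay":0,"az":0,"hand":0.0}]'; python3 -c "
from h import *
tgt(510,-357.5,98,77.7)
print(manip.get_obs()['moment'])"
python3 -m creep '[{"x":0,"y":0,"z":0,"ax":-0.04,"ay":0,"az":0,"hand":0.0}]'; python3 -c "
from h import *
tgt(510,-357.5,98,77.7)
print(manip.get_obs()['moment'])"
```

```text
clock: 4.68
ee_pos: [507.3, -357.0, 98.0]
ee_rot: [0.171, 1.57, -0.158]
contact_force: [0.1, 1.2, -5.5]
opening: 13.3
TCP [ 507.3 -357.    98. ] shift tool xyz mm [-0.   0.   2.7] turn [ 0.005 -0.006 -0.007] | turn [-3.136  0.011 -0.009] | q6 -2.09 jaw deg 78.0 tilt [-0.004  0.008 -1.   ] F [ 0.1  1.2 -5.5] open 13.3 t 4.675
[ 0.18724374 -0.26927422 -0.14707679]
clock: 4.8
ee_pos: [507.3, -356.9, 98.0]
ee_rot: [0.142, 1.571, -0.128]
contact_force: [0.5, 2.0, -5.8]
opening: 13.5
TCP [ 507.3 -356.9   98. ] shift tool xyz mm [-0.  -0.1  2.7] turn [ 0.043 -0.006 -0.008] | turn [-3.099  0.013 -0.009] | q6 -2.13 jaw deg 80.1 tilt [-0.004  0.009 -1.   ] F [ 0.5  2.  -5.8] open 13.5 t 4.8
[ 0.08416576 -0.23534241 -0.66350399]
```

```bash
python3 -m creep '[{"x":0,"y":0,"z":0,"ax":-0.04,"ay":0,"az":0,"hand":0.0},{"x":0,"y":0,"z":0,"ax":-0.05,"ay":0,"az":0,"hand":0.0}]'; python3 -c "
from h import *
tgt(510,-357.5,98,77.7)
print(manip.get_obs()['moment'])"
```

```text
clock: 5.05
ee_pos: [507.4, -356.9, 98.1]
ee_rot: [0.08, 1.573, -0.063]
contact_force: [-0.2, 0.7, -5.4]
opening: 14.4
TCP [ 507.4 -356.9   98.1] shift tool xyz mm [ 0.  -0.3  2.7] turn [ 0.123 -0.005 -0.01 ] | turn [-3.018  0.016 -0.007] | q6 -2.21 jaw deg 84.8 tilt [-0.003  0.011 -1.   ] F [-0.2  0.7 -5.4] open 14.4 t 5.05
[ 0.16576416 -0.16251174 -1.26695507]
```

The moment has risen to 1.3 N·m, so the dial is on its stop. I'll release and lift, then look.

```bash
python3 -m creep '[{"x":0,"y":0,"z":0,"ax":0.05,"ay":0,"az":0,"hand":0.05},{"x":0,"y":0,"z":0,"ax":0,"ay":0,"az":0,"hand":0.05},{"x":0,"y":0,"z":0,"ax":0,"ay":0,"az":0,"hand":0.05},{"x":-0.04,"y":0,"z":0,"ax":0,"ay":0,"az":0,"hand":0.05},{"x":-0.06,"y":0,"z":0,"ax":0,"ay":0,"az":0,"hand":0.05}]'; python3 -c "
from h import *
tgt(426,-151.5,150,3)
c=camera('wrist');save(c['color'],'w3.png')"
```

```text
clock: 5.68
ee_pos: [506.5, -359.4, 199.0]
ee_rot: [0.124, 1.575, -0.108]
contact_force: [0.5, -0.4, 0.5]
opening: 50.0
TCP [ 506.5 -359.4  199. ] shift tool xyz mm [  51.8  193.3 -109.8] turn [ 1.371 -0.013 -0.003] | turn [-1.771  0.003 -0.014] | q6 -2.16 jaw deg 81.5 tilt [-0.006  0.011 -1.   ] F [ 0.5 -0.4  0.5] open 50.0 t 5.675
```

View pics/w3.png

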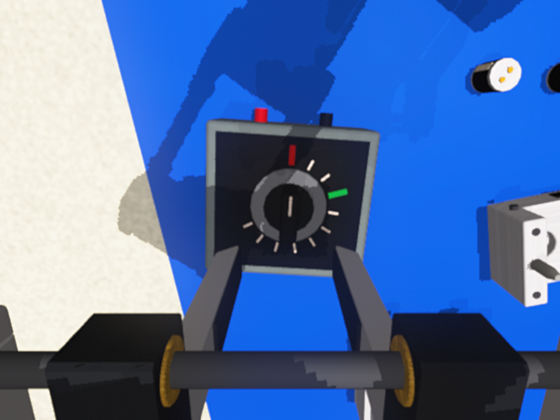

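The pointer line at (290,206) points straight at the red tick (291,155), so the dial reads zero. Next is the can at (426,-151).

```bash
python3 -m creep '[{"x":0,"y":0.050,"z":-0.027,"ax":0,"ay":0,"az":0,"hand":0.05},{"x":0,"y":0.050,"z":-0.027,"ax":0,"ay":0,"az":0,"hand":0.05},{"x":0,"y":0.050,"z":-0.027,"ax":0,"ay":0,"az":0,"hand":0.05},{"x":0,"y":0.04,"z":-0.027,"ax":0,"ay":0,"az":0,"hand":0.05},{"x":0,"y":0,"z":0,"ax":0.18,"ay":0,"az":0,"hand":0.05}]'; python3 -m creep '[{"x":0,"y":0,"z":0,"ax":0.18,"ay":0,"az":0,"hand":0.05},{"x":0,"y":0,"z":0,"ax":0.18,"ay":0,"az":0,"hand":0.05},{"x":0,"y":0,"z":0,"ax":0.18,"ay":0,"az":0,"hand":0.05},{"x":0,"y":0,"z":0,"ax":0.18,"ay":0,"az":0,"hand":0.05},{"x":0,"y":0,"z":0,"ax":0.18,"ay":0,"az":0,"hand":0.05}]'; python3 -c "
from h import *
tgt(426,-151.5,120,2.9)"
```

```text
clock: 6.35
ee_pos: [432.1, -156.7, 212.3]
ee_rot: [0.257, 1.534, -0.267]
contact_force: [0.3, -0.5, 0.2]
opening: 49.7
clock: 6.98
ee_pos: [433.0, -157.0, 215.7]
ee_rot: [0.978, 1.306, -0.973]
contact_force: [0.4, -1.0, 0.5]
opening: 50.2
TCP [ 433.  -157.   215.7] shift tool xyz mm [95.4 -7.1 -9.6] turn [ 0.256  0.021 -0.024] | turn [-2.885  0.035  0.03 ] | q6 -0.81 jaw deg 17.6 tilt [ 0.028 -0.016 -0.999] F [ 0.4 -1.   0.5] open 50.2 t 6.975
```

```bash
python3 -m creep '[{"x":0.045,"y":-0.007,"z":-0.009,"ax":0.13,"ay":0.01,"az":-0.012,"hand":0.05},{"x":0.045,"y":0,"z":0,"ax":0.126,"ay":0.011,"az":-0.012,"hand":0.05},{"x":0,"y":0,"z":0,"ax":0,"ay":0,"az":0,"hand":0.05},{"x":0,"y":0,"z":0,"ax":0,"ay":0,"az":0,"hand":0.05}]'
cat >> h.py <<'E'
def silver(c,z=34,box=None):
    hsv=cv2.cvtColor(c['color'],cv2.COLOR_RGB2HSV)
    m=((hsv[...,1]<60)&(hsv[...,2]>140)|((hsv[...,0]>10)&(hsv[...,0]<30)&(hsv[...,1]>60)&(hsv[...,2]>120))).astype(np.uint8)
    m=cv2.morphologyEx(m,cv2.MORPH_OPEN,np.ones((3,3),np.uint8))
    cs,_=cv2.findContours(m,cv2.RETR_EXTERNAL,cv2.CHAIN_APPROX_NONE);out=[]
    for k in cs:
        A=cv2.contourArea(k)
        if A<40: continue
        (e,ax,an)=cv2.fitEllipse(k) if len(k)>=5 else cv2.minAreaRect(k)
        w=ray(c,*e,z)
        r=np.mean(ax)/2*np.linalg.norm(ray(c,e[0]+1,e[1],z)-w)
        if 9<r<20: out.append((np.round(e,1),round(r,1),w.round(1)))
    return out
E
python3 -c "
from h import *
tgt(426,-151.5,23,2.9)
c=camera('wrist');save(c['color'],'w4.png')
for s in silver(c):print(s)
c=camera('top');save(c['color'],'t4.png')
for s in silver(c):print('top',s)"
```

```text
clock: 7.48
ee_pos: [428.8, -154.0, 127.9]
ee_rot: [1.177, 1.218, -1.172]
contact_force: [-0.4, -0.2, 0.2]
opening: 49.9
TCP [ 428.8 -154.   127.9] shift tool xyz mm [104.9  -3.8  -3.2] turn [-0.006  0.006 -0.01 ] | turn [ 3.136 -0.015 -0.009] | q6 -0.54 jaw deg 2.6 tilt [ 0.01  -0.006 -1.   ] F [-0.4 -0.2  0.2] open 49.9 t 7.475
(array([ 41.4, 403.9]), np.float64(13.6), array([ 215.6, -342.7,   34. ]))
(array([162.8, 384.7]), np.float64(9.5), array([ 327. , -317.4,   34. ]))
(array([410.6, 384.9]), np.float64(12.8), array([ 550.8, -309.8,   34. ]))
(array([282.1, 209.8]), np.float64(13.3), array([ 427.4, -148.9,   34. ]))
(array([300.9, 111.9]), np.float64(13.8), array([437.9, -75.7,  34. ]))
top (array([362.4, 378.4]), np.float64(16.3), array([ 128.5, -234.9,   34. ]))
top (array([353.7, 345.2]), np.float64(10.4), array([ 214.1, -215.4,   34. ]))
top (array([295.7, 341.3]), np.float64(17.2), array([226.4, -57.5,  34. ]))
top (array([250. , 267.9]), np.float64(11.9), array([426.5,  67.6,  34. ]))
top (array([225.8, 266.2]), np.float64(11.8), array([432.2, 135.9,  34. ]))
top (array([396.2, 267.9]), np.float64(15.9), array([ 421.5, -345.7,   34. ]))
top (array([340.4, 239.6]), np.float64(15.1), array([ 503.8, -191.3,   34. ]))
top (array([251. , 215.4]), np.float64(12.1), array([577.2,  64.6,  34. ]))
top (array([321.5, 210.5]), np.float64(11.5), array([ 589.3, -140. ,   34. ]))
```

View pics/w4.png

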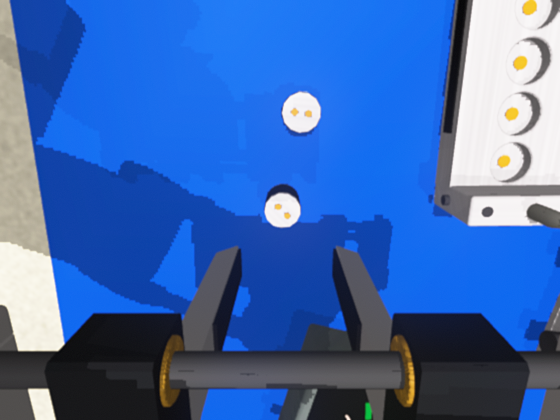

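The wrist image puts the can at (282,210) → (427,-149), against (426,-151) from the top camera. I'll use (427,-150) and descend to TCP z 24.

```bash
python3 -m creep '[{"x":0.03,"y":-0.002,"z":-0.004,"ax":0,"ay":0.006,"az":-0.01,"hand":0.05},{"x":0.035,"y":0,"z":0,"ax":0,"ay":0,"az":0,"hand":0.05},{"x":0.020,"y":0,"z":0,"ax":0,"ay":0,"az":0,"hand":0.05},{"x":0.0,"y":0,"z":0,"ax":0,"ay":0,"az":0,"hand":0.05}]' 20; python3 -c "
from h import *
tgt(427,-150,24,2.9)"
```

```text
clock: 8.07
ee_pos: [433.1, -153.3, 47.8]
ee_rot: [1.175, 1.215, -1.168]
contact_force: [0.1, -0.0, 0.0]
opening: 49.9
TCP [ 433.1 -153.3   47.8] shift tool xyz mm [23.7 -6.2 -3.8] turn [-0.003  0.009 -0.014] | turn [ 3.139 -0.022 -0.013] | q6 -0.54 jaw deg 2.7 tilt [ 0.014 -0.008 -1.   ] F [ 0.1 -0.   0. ] open 49.9 t 8.075
```

```bash
python3 -m creep '[{"x":0,"y":-0.006,"z":-0.004,"ax":0,"ay":0.015,"az":-0.02,"hand":0.05},{"x":0.0,"y":0,"z":0,"ax":0,"ay":0,"az":0,"hand":0.05}]' 20; python3 -c "
from h import *
tgt(427,-150,24,2.9)"
```

```text
clock: 8.32
ee_pos: [428.4, -150.4, 50.3]
ee_rot: [1.175, 1.238, -1.173]
contact_force: [-0.4, -0.1, 1.4]
opening: 50.1
TCP [ 428.4 -150.4   50.3] shift tool xyz mm [26.3 -1.3 -0.3] turn [-0.002 -0.005  0.003] | turn [3.139 0.005 0.008] | q6 -0.54 jaw deg 2.8 tilt [-0.003  0.005 -1.   ] F [-0.4 -0.1  1.4] open 50.1 t 8.325
```

```bash
python3 -m creep '[{"x":0.014,"y":-0.0015,"z":0,"ax":0,"ay":-0.003,"az":0.002,"hand":0.05},{"x":0.014,"y":-0.001,"z":0,"ax":0,"ay":0,"az":0,"hand":0.05},{"x":0.0,"y":0,"z":0,"ax":0,"ay":0,"az":0,"hand":0.05}]' 20; python3 -c "
from h import *
tgt(427,-150,24,2.9)"
```

```text
clock: 8.7
ee_pos: [428.4, -151.8, 24.8]
ee_rot: [1.174, 1.227, -1.17]
contact_force: [-1.1, -0.2, 0.0]
opening: 50.0
TCP [ 428.4 -151.8   24.8] shift tool xyz mm [ 0.8 -1.4 -1.9] turn [-0.002  0.002 -0.005] | turn [ 3.14e+00 -8.00e-03 -3.00e-03] | q6 -0.54 jaw deg 2.8 tilt [ 0.005 -0.002 -1.   ] F [-1.1 -0.2  0. ] open 50.0 t 8.7
```

```bash
python3 -m creep '[{"x":0.0,"y":-0.001,"z":-0.002,"ax":0,"ay":0.003,"az":-0.004,"hand":0.0},{"x":0,"y":0,"z":0,"ax":0,"ay":0,"az":0,"hand":0.0},{"x":0,"y":0,"z":0,"ax":0,"ay":0,"az":0,"hand":0.0},{"x":0.0,"y":0,"z":0,"ax":0,"ay":0,"az":0,"hand":0.0}]' 20; python3 -c "
from h import *
tgt(427,-150,24,2.9)
c=camera('wrist');save(c['color'],'w5.png')"
```

```text
clock: 9.2
ee_pos: [428.9, -150.5, 26.9]
ee_rot: [1.175, 1.228, -1.17]
contact_force: [0.2, -0.3, -1.1]
opening: 27.6
TCP [ 428.9 -150.5   26.9] shift tool xyz mm [ 2.9 -1.8 -0.6] turn [-0.002  0.001 -0.004] | turn [ 3.14e+00 -7.00e-03 -1.00e-03] | q6 -0.54 jaw deg 2.8 tilt [ 0.004 -0.001 -1.   ] F [ 0.2 -0.3 -1.1] open 27.6 t 9.2
```

View pics/w5.png

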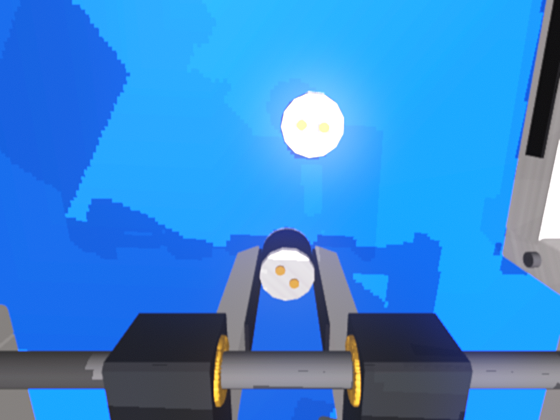

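The can is gripped (opening 27.6), its top at (287,273). I'll check where it sits in the hand, then lift.

```bash
python3 - <<'E'
from h import *
c=camera('wrist')
for s in silver(c):
    p,M,o=pose();print(s,'in tool',(M.T@(s[2]-p)).round(1))
E
python3 -m creep '[{"x":-0.04,"y":0,"z":0,"ax":0,"ay":0,"az":0,"hand":0.0},{"x":-0.05,"y":0,"z":0,"ax":0,"ay":0,"az":0,"hand":0.0},{"x":-0.02,"y":0,"z":0,"ax":0,"ay":0,"az":0,"hand":0.0}]'; python3 -c "
from h import *
tgt(599,-108,130,2.9)"
```

```text
(array([509.5, 375.7]), np.float64(19.2), array([ 555.8, -204.7,   34. ])) in tool [ -6.6 124.2  60.4]
(array([286.7, 273.3]), np.float64(13.3), array([ 430.1, -148.5,   34. ])) in tool [-7.2  1.5 -1.9]
(array([312.3, 124.5]), np.float64(14.0), array([437.8, -75.6,  34. ])) in tool [ -7.2  12.7 -74.4]
clock: 9.68
ee_pos: [426.8, -149.7, 137.7]
ee_rot: [1.174, 1.235, -1.173]
contact_force: [-0.2, 0.4, -0.0]
opening: 27.4
TCP [ 426.8 -149.7  137.7] shift tool xyz mm [  7.6 174.1 -33.2] turn [-0.002 -0.003  0.001] | turn [3.14e+00 2.00e-03 4.00e-03] | q6 -0.54 jaw deg 2.8 tilt [-0.001  0.002 -1.   ] F [-0.2  0.4 -0. ] open 27.4 t 9.675
```

```bash
python3 -m creep '[{"x":0,"y":0.058,"z":0,"ax":0,"ay":0,"az":0,"hand":0.0},{"x":0,"y":0.058,"z":0,"ax":0,"ay":0,"az":0,"hand":0.0},{"x":0,"y":0.058,"z":0,"ax":0,"ay":0,"az":0,"hand":0.0},{"x":0,"y":0,"z":0,"ax":0,"ay":0,"az":0,"hand":0.0},{"x":0,"y":0,"z":0,"ax":0,"ay":0,"az":0,"hand":0.0}]'
cat >> h.py <<'E'
def dots(c,z=18,pr=True):
    hsv=cv2.cvtColor(c['color'],cv2.COLOR_RGB2HSV)
    m=((hsv[...,0]>10)&(hsv[...,0]<30)&(hsv[...,1]>100)&(hsv[...,2]>100)).astype(np.uint8)
    n,l,s,ce=cv2.connectedComponentsWithStats(m);p,M,o=pose();out=[]
    for i in range(1,n):
        if s[i,4]>8:
            w=ray(c,*ce[i],z);out.append(w)
            if pr: print('dot',ce[i].round(1),s[i,4],w.round(1),'tool',(M.T@(w-p)).round(1))
    return out
E
python3 -c "
from h import *
tgt(599,-108,130,2.9)
c=camera('wrist');save(c['color'],'w6.png');dots(c)
p,M,o=pose();K=p-M[:,0]*7.2
for s in silver(c,K[2]): print(s,'tool',(M.T@(s[2]-p)).round(1))
"
```

```text
clock: 10.3
ee_pos: [604.6, -141.4, 139.2]
ee_rot: [1.174, 1.231, -1.173]
contact_force: [0.2, 0.3, -0.6]
opening: 27.8
TCP [ 604.6 -141.4  139.2] shift tool xyz mm [  9.3  -4.  -33.6] turn [-0.003 -0.    -0.001] | turn [ 3.139e+00 -1.000e-03  0.000e+00] | q6 -0.39 jaw deg 2.7 tilt [ 0.001  0.    -1.   ] F [ 0.2  0.3 -0.6] open 27.8 t 10.3
dot [280.4  19.1] 134 [594.7   2.1  18. ] tool [ 121.4   -3.4 -143.9]
dot [280.6  71.6] 119 [596.4 -34.   18. ] tool [ 121.4   -3.4 -107.8]
dot [ 58.4 117.9] 34 [422.5 -76.6  18. ] tool [ 121.1 -179.1  -73.4]
dot [281.2 120.3] 106 [598.4 -70.   18. ] tool [121.4  -3.1 -71.7]
dot [ 71.9 119.6] 35 [433.1 -77.4  18. ] tool [ 121.1 -168.6  -72.1]
dot [281.7 165.7] 98 [ 600.4 -106.2   18. ] tool [121.4  -2.8 -35.5]
dot [279.8 270.1] 72 [ 602.9 -200.1   18. ] tool [121.4  -4.8  58.5]
dot [293.8 283.1] 70 [ 616.1 -212.4   18. ] tool [121.4   7.8  71.4]
dot [216.8 374.8] 301 [ 545.8 -315.8   18. ] tool [121.3 -67.4 171.4]
dot [356.5 375.5] 338 [ 683.2 -310.3   18. ] tool [121.5  70.2 172.4]
(array([286.6, 274.6]), np.float64(12.6), array([ 605.9, -139.9,  146.6])) tool [-7.2  1.2 -1.5]
(array([428.2,  62.5]), np.float64(19.7), array([660.9, -38.6, 146.6])) tool [  -7.1   61.  -100.1]
```

View pics/w6.png

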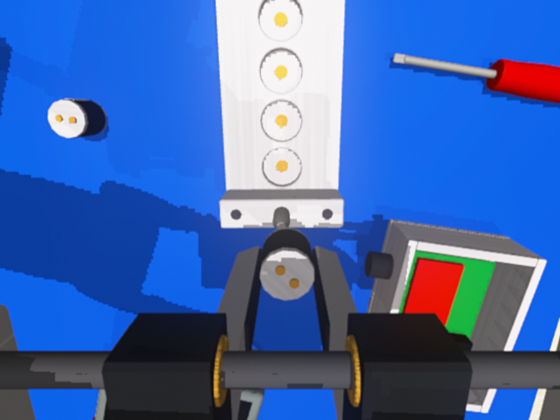

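```bash
python3 -m creep '[{"x":0,"y":-0.004,"z":-0.034,"ax":0.003,"ay":0,"az":0,"hand":0.0},{"x":0,"y":0,"z":0,"ax":0,"ay":0,"az":0,"hand":0.0},{"x":0.03,"y":0,"z":0,"ax":0,"ay":0,"az":0,"hand":0.0},{"x":0.03,"y":0,"z":0,"ax":0,"ay":0,"az":0,"hand":0.0},{"x":0,"y":0,"z":0,"ax":0,"ay":0,"az":0,"hand":0.0}]'; python3 -c "
from h import *
tgt(600.6,-107.6,45,2.9)
c=camera('wrist');save(c['color'],'w7.png');dots(c)
"
```

```text
clock: 10.98
ee_pos: [594.1, -110.3, 80.4]
ee_rot: [1.177, 1.225, -1.178]
contact_force: [-0.4, 0.6, -0.7]
opening: 27.7
TCP [ 594.1 -110.3   80.4] shift tool xyz mm [35.4  6.5 -2.6] turn [-0.009  0.003 -0.002] | turn [ 3.132e+00 -3.000e-03 -5.000e-03] | q6 -0.34 jaw deg 2.4 tilt [ 0.002 -0.003 -1.   ] F [-0.4  0.6 -0.7] open 27.7 t 10.975
dot [292.6  53.8] 210 [594.6   2.   18. ] tool [  63.4    3.8 -112.4]
dot [292.9 116.1] 179 [596.5 -34.1  18. ] tool [ 63.5   4.3 -76.3]
dot [293.4 172.8] 159 [598.5 -70.1  18. ] tool [ 63.6   4.7 -40.2]
dot [ 22.2 176. ] 53 [420.3 -79.6  18. ] tool [  62.8 -173.6  -38.1]
dot [ 39.  177.6] 54 [431.2 -80.2  18. ] tool [  62.9 -162.8  -37.1]
dot [294.1 223.9] 117 [ 600.6 -105.5   18. ] tool [63.7  5.4 -4.8]
dot [279.8 270.1] 73 [ 592.  -140.7   18. ] tool [63.8 -4.6 30. ]
dot [293.9 283.1] 71 [ 602.6 -150.6   18. ] tool [63.9  5.6 40.3]
dot [347.5 339.5] 12 [ 645.6 -196.6   18. ] tool [64.2 46.6 88. ]
dot [353.1 345.6] 17 [ 650.3 -201.9   18. ] tool [64.3 51.1 93.5]
dot [216.8 379.9] 247 [ 545.8 -237.8   18. ] tool [ 63.9 -54.8 125.1]
dot [356.5 378.3] 237 [ 655.9 -232.    18. ] tool [ 64.4  55.4 123.8]
```

View pics/w7.png

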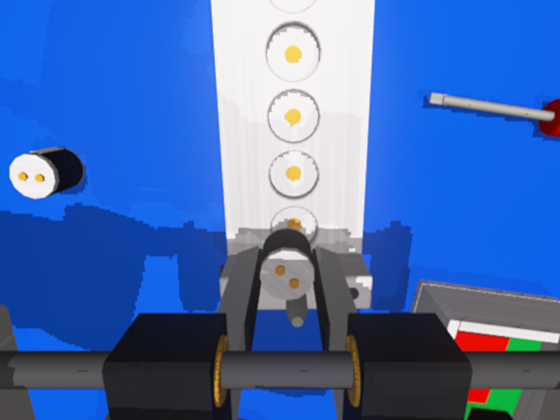

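```bash
python3 -m creep '[{"x":0,"y":0.005,"z":-0.003,"ax":0.009,"ay":0,"az":0,"hand":0.0},{"x":0,"y":0,"z":0,"ax":0,"ay":0,"az":0,"hand":0.0},{"x":0.012,"y":0,"z":0,"ax":0,"ay":0,"az":0,"hand":0.0},{"x":0,"y":0,"z":0,"ax":0,"ay":0,"az":0,"hand":0.0}]'; python3 -c "
from h import *
tgt(599.4,-107.7,45,2.9)"
```

```text
clock: 11.52
ee_pos: [602.7, -108.7, 73.0]
ee_rot: [1.187, 1.211, -1.181]
contact_force: [0.2, 0.1, -0.7]
opening: 27.5
TCP [ 602.7 -108.7   73. ] shift tool xyz mm [28.  -3.6 -1.3] turn [-0.019  0.006 -0.011] | turn [ 3.122 -0.018 -0.01 ] | q6 -0.32 jaw deg 1.8 tilt [ 0.012 -0.006 -1.   ] F [ 0.2  0.1 -0.7] open 27.5 t 11.525
```

```bash
python3 -m creep '[{"x":0.008,"y":-0.003,"z":-0.001,"ax":-0.018,"ay":0.006,"az":-0.010,"hand":0.0},{"x":0.003,"y":0,"z":0,"ax":0,"ay":0,"az":0,"hand":0.0}]'; python3 -c "
from h import *
tgt(599.4,-107.7,45,2.9)"
```

```text
clock: 11.78
ee_pos: [599.7, -107.8, 61.4]
ee_rot: [1.172, 1.232, -1.171]
contact_force: [0.4, -0.4, 0.3]
opening: 27.5
TCP [ 599.7 -107.8   61.4] shift tool xyz mm [16.4 -0.3 -0.1] turn [-0.     0.    -0.001] | turn [ 3.142e+00 -1.000e-03 -0.000e+00] | q6 -0.34 jaw deg 2.9 tilt [ 0.001 -0.    -1.   ] F [ 0.4 -0.4  0.3] open 27.5 t 11.775
```

```bash
python3 -m creep '[{"x":0.004,"y":0,"z":0,"ax":0,"ay":0,"az":0,"hand":0.0},{"x":0.004,"y":0,"z":0,"ax":0,"ay":0,"az":0,"hand":0.0}]'; python3 -c "
from h import *
tgt(599.4,-107.7,45,2.9)"
```

```text
clock: 12.02
ee_pos: [599.7, -107.8, 52.6]
ee_rot: [1.172, 1.232, -1.171]
contact_force: [-0.2, 0.2, -0.2]
opening: 27.7
TCP [ 599.7 -107.8   52.6] shift tool xyz mm [ 7.6 -0.3 -0.1] turn [-0.     0.    -0.001] | turn [ 3.142e+00 -1.000e-03 -0.000e+00] | q6 -0.34 jaw deg 2.9 tilt [ 0.001 -0.    -1.   ] F [-0.2  0.2 -0.2] open 27.7 t 12.025
```

```bash
python3 -m creep '[{"x":0.003,"y":0,"z":0,"ax":0,"ay":0,"az":0,"hand":0.0},{"x":0.003,"y":0,"z":0,"ax":0,"ay":0,"az":0,"hand":0.0},{"x":0.001,"y":0,"z":0,"ax":0,"ay":0,"az":0,"hand":0.0}]'; python3 -c "
from h import *
tgt(599.4,-107.7,45,2.9)"
```

```text
clock: 12.4
ee_pos: [599.5, -107.7, 44.8]
ee_rot: [1.172, 1.233, -1.172]
contact_force: [0.2, -0.4, 0.0]
opening: 27.5
TCP [ 599.5 -107.7   44.8] shift tool xyz mm [-0.2 -0.1 -0. ] turn [-0. -0. -0.] | turn [ 3.142 -0.     0.   ] | q6 -0.34 jaw deg 2.9 tilt [ 0.  0. -1.] F [ 0.2 -0.4  0. ] open 27.5 t 12.4
```

```bash
python3 -m creep '[{"x":0.001,"y":0,"z":0,"ax":0,"ay":0,"az":0,"hand":0.0},{"x":0,"y":0,"z":0,"ax":0,"ay":0,"az":0,"hand":0.05},{"x":0,"y":0,"z":0,"ax":0,"ay":0,"az":0,"hand":0.05},{"x":-0.03,"y":0,"z":0,"ax":0,"ay":0,"az":0,"hand":0.05},{"x":-0.05,"y":0,"z":0,"ax":0,"ay":0,"az":0,"hand":0.05}]'; python3 -c "
from h import *
tgt(437,-77,110,2.9)
c=camera('wrist');save(c['color'],'w8.png')
for s in silver(c): print(s)
"
```

```text
clock: 13.02
ee_pos: [597.1, -107.1, 122.2]
ee_rot: [1.17, 1.24, -1.176]
contact_force: [0.3, -0.2, 0.3]
opening: 49.9
TCP [ 597.1 -107.1  122.2] shift tool xyz mm [  13.5 -158.3  -38.1] turn [-0.    -0.003  0.008] | turn [3.141 0.012 0.004] | q6 -0.34 jaw deg 2.9 tilt [-0.008  0.002 -1.   ] F [ 0.3 -0.2  0.3] open 49.9 t 13.025
(array([163.1, 385.1]), np.float64(9.1), array([ 496.7, -265.9,   34. ]))
(array([408.7, 379.5]), np.float64(13.3), array([ 711.6, -247.8,   34. ]))
(array([ 71.1, 167.5]), np.float64(13.5), array([438.3, -75.6,  34. ]))
```

View pics/w8.png

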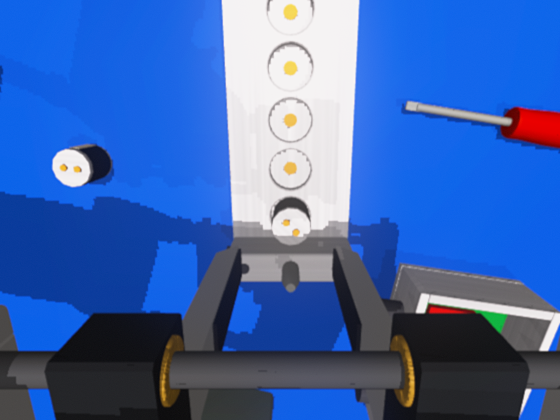

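The first can stands in its well at (290,222). Next is the can at (71,167) → (438,-76).

```bash
python3 -m creep '[{"x":0,"y":-0.052,"z":-0.015,"ax":0,"ay":0,"az":0,"hand":0.05},{"x":0,"y":-0.052,"z":-0.015,"ax":0,"ay":0,"az":0,"hand":0.05},{"x":0,"y":-0.052,"z":-0.010,"ax":0,"ay":0,"az":0,"hand":0.05},{"x":0,"y":0,"z":0,"ax":0,"ay":0,"az":0,"hand":0.05},{"x":0,"y":0,"z":0,"ax":0,"ay":0,"az":0,"hand":0.05}]'; python3 -c "
from h import *
tgt(437,-77.2,80,2.9)
c=camera('wrist')
for s in silver(c): print(s)
"
```

```text
clock: 13.7
ee_pos: [443.0, -76.3, 130.6]
ee_rot: [1.175, 1.218, -1.163]
contact_force: [-0.2, -0.6, 0.6]
opening: 49.9
TCP [443.  -76.3 130.6] shift tool xyz mm [50.5 -6.7  0.3] turn [ 0.     0.005 -0.015] | turn [-3.141  0.024  0.008] | q6 -0.38 jaw deg 2.9 tilt [ 0.015 -0.005 -1.   ] F [-0.2 -0.6  0.6] open 49.9 t 13.7
(array([ 41.4, 403.9]), np.float64(13.6), array([ 230.3, -267.8,   34. ]))
(array([163.6, 378.4]), np.float64(12.3), array([ 343. , -235.2,   34. ]))
(array([407.8, 376.3]), np.float64(14.9), array([ 563.9, -224.8,   34. ]))
(array([276.5, 213.5]), np.float64(13.2), array([437.9, -75.3,  34. ]))
(array([270.4,  11.6]), np.float64(12.1), array([427.8,  65.3,  34. ]))
```

```bash
python3 -m creep '[{"x":0.03,"y":-0.006,"z":0,"ax":0,"ay":0.005,"az":-0.015,"hand":0.05},{"x":0.03,"y":0,"z":0,"ax":0,"ay":0,"az":0,"hand":0.05},{"x":0,"y":0,"z":0,"ax":0,"ay":0,"az":0,"hand":0.05},{"x":0,"y":0,"z":0,"ax":0,"ay":0,"az":0,"hand":0.05}]'; python3 -c "
from h import *
tgt(437,-77.2,24,2.9)"
```

```text
clock: 14.25
ee_pos: [444.5, -78.8, 70.2]
ee_rot: [1.172, 1.228, -1.169]
contact_force: [0.4, 1.2, 0.1]
opening: 50.0
TCP [444.5 -78.8  70.2] shift tool xyz mm [46.2 -7.6 -2.1] turn [ 0.001  0.002 -0.005] | turn [-3.141e+00  8.000e-03  3.000e-03] | q6 -0.38 jaw deg 2.9 tilt [ 0.005 -0.002 -1.   ] F [0.4 1.2 0.1] open 50.0 t 14.25
```

```bash
python3 -m creep '[{"x":0.01,"y":-0.007,"z":-0.002,"ax":0,"ay":0.002,"az":-0.005,"hand":0.05},{"x":0.015,"y":0,"z":0,"ax":0,"ay":0,"az":0,"hand":0.05},{"x":0,"y":0,"z":0,"ax":0,"ay":0,"az":0,"hand":0.05}]'; python3 -c "
from h import *
tgt(437,-77.2,24,2.9)"
```

```text
clock: 14.62
ee_pos: [438.8, -77.7, 46.1]
ee_rot: [1.172, 1.229, -1.169]
contact_force: [-0.7, 0.5, -0.7]
opening: 49.6
TCP [438.8 -77.7  46.1] shift tool xyz mm [22.1 -1.9 -0.6] turn [ 0.001  0.002 -0.004] | turn [-3.141e+00  6.000e-03  3.000e-03] | q6 -0.38 jaw deg 2.9 tilt [ 0.004 -0.001 -1.   ] F [-0.7  0.5 -0.7] open 49.6 t 14.625
```

```bash
python3 -m creep '[{"x":0.01,"y":-0.002,"z":-0.0005,"ax":0,"ay":0,"az":0,"hand":0.05},{"x":0.011,"y":0,"z":0,"ax":0,"ay":0,"az":0,"hand":0.05},{"x":0,"y":0,"z":0,"ax":0,"ay":0,"az":0,"hand":0.05}]'; python3 -c "
from h import *
tgt(437,-77.2,24,2.9)"
```

```text
clock: 15.0
ee_pos: [437.1, -77.4, 24.7]
ee_rot: [1.172, 1.228, -1.168]
contact_force: [0.2, -0.3, -0.1]
opening: 49.8
TCP [437.1 -77.4  24.7] shift tool xyz mm [ 0.7 -0.1 -0.2] turn [ 0.001  0.002 -0.005] | turn [-3.141  0.008  0.004] | q6 -0.38 jaw deg 3.0 tilt [ 0.005 -0.002 -1.   ] F [ 0.2 -0.3 -0.1] open 49.8 t 15.0
```

Right on target, so I'll close.

```bash
python3 -m creep '[{"x":0,"y":0,"z":0,"ax":0,"ay":0,"az":0,"hand":0.0},{"x":0,"y":0,"z":0,"ax":0,"ay":0,"az":0,"hand":0.0},{"x":0,"y":0,"z":0,"ax":0,"ay":0,"az":0,"hand":0.0}]'; python3 -c "
from h import *
tgt(437,-77.2,24,2.9)
c=camera('wrist')
for s in silver(c): p,M,o=pose();print(s,(M.T@(s[2]-p)).round(1))"
python3 -m creep '[{"x":-0.03,"y":0,"z":0,"ax":0,"ay":0,"az":0,"hand":0.0},{"x":-0.05,"y":0,"z":0,"ax":0,"ay":0,"az":0,"hand":0.0},{"x":0,"y":0.05,"z":0,"ax":0,"ay":0,"az":0,"hand":0.0},{"x":0,"y":0.055,"z":0,"ax":0,"ay":0,"az":0,"hand":0.0},{"x":0,"y":0.05,"z":0,"ax":0,"ay":0,"az":0,"hand":0.0}]'; python3 -c "
from h import *
tgt(597.4,-71.7,80,2.9)
c=camera('wrist');dots(c);
p,M,o=pose()
for s in silver(c,p[2]+9): print(s,(M.T@(s[2]-p)).round(1))"
```

```text
clock: 15.38
ee_pos: [437.5, -77.5, 25.0]
ee_rot: [1.172, 1.227, -1.168]
contact_force: [0.1, 0.8, -1.1]
opening: 27.4
TCP [437.5 -77.5  25. ] shift tool xyz mm [ 1.  -0.5 -0.4] turn [ 0.001  0.003 -0.006] | turn [-3.141  0.009  0.004] | q6 -0.38 jaw deg 3.0 tilt [ 0.006 -0.002 -1.   ] F [ 0.1  0.8 -1.1] open 27.4 t 15.375
(array([356.3, 374.6]), np.float64(9.5), array([ 479.6, -133.2,   34. ])) [-8.7 39.2 57.8]
(array([286.7, 274.7]), np.float64(12.8), array([438.7, -75.3,  34. ])) [-9.1  1.3 -2.2]
clock: 16.05
ee_pos: [591.9, -69.0, 109.6]
ee_rot: [1.173, 1.226, -1.17]
contact_force: [0.2, -0.3, -1.1]
opening: 27.5
TCP [591.9 -69.  109.6] shift tool xyz mm [29.6  5.2  2.9] turn [-0.001  0.003 -0.005] | turn [ 3.141 -0.008 -0.004] | q6 -0.28 jaw deg 2.9 tilt [ 0.006 -0.002 -1.   ] F [ 0.2 -0.3 -1.1] open 27.5 t 16.05
dot [26.4  3.3] 56 [417.9  68.5  18. ] tool [  88.3 -176.5 -147.1]
dot [292.7  68.5] 154 [592.7  37.8  18. ] tool [  91.1   -3.5 -107.7]
dot [292.7 122.9] 136 [594.7   1.8  18. ] tool [ 91.2  -3.3 -71.6]
dot [292.6 172.9] 123 [596.5 -34.2  18. ] tool [ 91.4  -3.2 -35.6]
dot [292.5 219.2] 110 [598.5 -70.3  18. ] tool [91.5 -3.1  0.5]
dot [276.7 276.3] 75 [ 588.4 -119.3   18. ] tool [ 91.5 -15.6  49. ]
dot [296.9 278.2] 72 [ 604.7 -120.2   18. ] tool [91.7  0.7 50.7]
dot [216.8 375.6] 293 [ 539.5 -218.6   18. ] tool [ 91.  -69.4 145.7]
dot [356.6 375.5] 329 [ 663.2 -213.    18. ] tool [ 92.9  54.4 146.3]
(array([286.1, 325.1]), np.float64(13.5), array([594.3, -95.6, 118.5])) [-9. -7. 26.]
(array([287.3, 275.2]), np.float64(12.8), array([593.5, -67.1, 118.5])) [-9.1 -6.4 -2.5]
```

```bash
python3 -m creep '[{"x":0,"y":0,"z":0,"ax":0,"ay":0,"az":0,"hand":0.0}]'; python3 -c "
from h import *
tgt(597.3,-72.4,75,2.9)"
```

```text
clock: 16.23
ee_pos: [600.7, -69.1, 108.8]
ee_rot: [1.177, 1.22, -1.163]
contact_force: [-0.4, -0.3, -0.7]
opening: 27.5
TCP [600.7 -69.1 108.8] shift tool xyz mm [33.8 -4.   3. ] turn [-0.     0.003 -0.014] | turn [ 3.141 -0.022 -0.005] | q6 -0.28 jaw deg 2.9 tilt [ 0.014 -0.003 -1.   ] F [-0.4 -0.3 -0.7] open 27.5 t 16.225
```

```bash
python3 -m creep '[{"x":0.02,"y":-0.003,"z":0.003,"ax":0,"ay":0.003,"az":-0.01,"hand":0.0},{"x":0.012,"y":0,"z":0,"ax":0,"ay":0,"az":0,"hand":0.0},{"x":0,"y":0,"z":0,"ax":0,"ay":0,"az":0,"hand":0.0}]'; python3 -c "
from h import *
tgt(597.3,-72.4,60,2.9)"
```

```text
clock: 16.6
ee_pos: [593.7, -72.3, 73.5]
ee_rot: [1.172, 1.234, -1.173]
contact_force: [-0.5, -0.2, -1.3]
opening: 27.4
TCP [593.7 -72.3  73.5] shift tool xyz mm [13.5  3.6  0.3] turn [-0.001 -0.001  0.002] | turn [3.141e+00 3.000e-03 2.000e-03] | q6 -0.29 jaw deg 2.8 tilt [-0.002  0.001 -1.   ] F [-0.5 -0.2 -1.3] open 27.4 t 16.6
```

```bash
python3 -m creep '[{"x":0.008,"y":0.003,"z":0,"ax":0,"ay":0,"az":0,"hand":0.0},{"x":0.003,"y":0,"z":0,"ax":0,"ay":0,"az":0,"hand":0.0},{"x":0,"y":0,"z":0,"ax":0,"ay":0,"az":0,"hand":0.0}]'; python3 -c "
from h import *
tgt(597.3,-72.4,43,2.9)"
```

```text
clock: 16.98
ee_pos: [596.2, -72.3, 62.1]
ee_rot: [1.173, 1.234, -1.174]
contact_force: [0.1, -0.8, 0.0]
opening: 27.2
TCP [596.2 -72.3  62.1] shift tool xyz mm [19.1  1.1  0.2] turn [-0.001 -0.001  0.002] | turn [3.14e+00 2.00e-03 2.00e-03] | q6 -0.29 jaw deg 2.8 tilt [-0.002  0.001 -1.   ] F [ 0.1 -0.8  0. ] open 27.2 t 16.975
```

```bash
python3 -m creep '[{"x":0.004,"y":0.001,"z":0,"ax":0,"ay":0,"az":0,"hand":0.0},{"x":0.004,"y":0,"z":0,"ax":0,"ay":0,"az":0,"hand":0.0},{"x":0.003,"y":0,"z":0,"ax":0,"ay":0,"az":0,"hand":0.0}]'; python3 -c "
from h import *
tgt(597.3,-72.4,43,2.9)"
```

```text
clock: 17.35
ee_pos: [597.9, -72.3, 51.2]
ee_rot: [1.173, 1.232, -1.172]
contact_force: [0.1, -0.8, -0.6]
opening: 27.5
TCP [597.9 -72.3  51.2] shift tool xyz mm [ 8.2 -0.6  0. ] turn [-0.001 -0.    -0.   ] | turn [ 3.14e+00 -0.00e+00  1.00e-03] | q6 -0.29 jaw deg 2.8 tilt [ 0.  0. -1.] F [ 0.1 -0.8 -0.6] open 27.5 t 17.35
```

Base is at about 26, already in the well mouth with no force. Lowering the rest of the way and releasing.

```bash
python3 -m creep '[{"x":0.003,"y":0,"z":0,"ax":0,"ay":0,"az":0,"hand":0.0},{"x":0.003,"y":0,"z":0,"ax":0,"ay":0,"az":0,"hand":0.0},{"x":0.002,"y":0,"z":0,"ax":0,"ay":0,"az":0,"hand":0.0},{"x":0,"y":0,"z":0,"ax":0,"ay":0,"az":0,"hand":0.0}]'; python3 -c "
from h import *
tgt(597.3,-72.4,43,2.9)"
```

```text
clock: 17.85
ee_pos: [597.9, -72.2, 43.0]
ee_rot: [1.173, 1.232, -1.172]
contact_force: [-0.1, -0.1, 0.1]
opening: 27.5
TCP [597.9 -72.2  43. ] shift tool xyz mm [-0.  -0.6  0.1] turn [-0.001 -0.001 -0.   ] | turn [ 3.14e+00 -0.00e+00  1.00e-03] | q6 -0.29 jaw deg 2.8 tilt [ 0.     0.001 -1.   ] F [-0.1 -0.1  0.1] open 27.5 t 17.85
```

```bash
python3 -m creep '[{"x":0.0,"y":0,"z":0,"ax":0,"ay":0,"az":0,"hand":0.05},{"x":0,"y":0,"z":0,"ax":0,"ay":0,"az":0,"hand":0.05},{"x":0,"y":0,"z":0,"ax":0,"ay":0,"az":0,"hand":0.05},{"x":-0.03,"y":0,"z":0,"ax":0,"ay":0,"az":0,"hand":0.05},{"x":-0.05,"y":0,"z":0,"ax":0,"ay":0,"az":0,"hand":0.05}]'; python3 -c "
from h import *
tgt(426.5,67,110,2.9)
c=camera('wrist');save(c['color'],'w9.png')
for s in silver(c): print(s)
"
```

```text
clock: 18.48
ee_pos: [595.0, -71.7, 120.3]
ee_rot: [1.171, 1.241, -1.178]
contact_force: [-0.1, -0.1, 0.5]
opening: 50.0
TCP [595.  -71.7 120.3] shift tool xyz mm [  12.2 -161.4 -146.8] turn [-0.001 -0.003  0.009] | turn [3.14  0.014 0.005] | q6 -0.29 jaw deg 2.8 tilt [-0.009  0.003 -1.   ] F [-0.1 -0.1  0.5] open 50.0 t 18.475
(array([530.2, 404. ]), np.float64(11.1), array([ 818.7, -230.6,   34. ]))
(array([162.9, 381.2]), np.float64(10.9), array([ 495.1, -224.6,   34. ]))
(array([408.8, 378.8]), np.float64(13.0), array([ 708.2, -210.1,   34. ]))
(array([38. ,  8.7]), np.float64(10.6), array([428.1,  63.2,  34. ]))
```

View pics/w9.png

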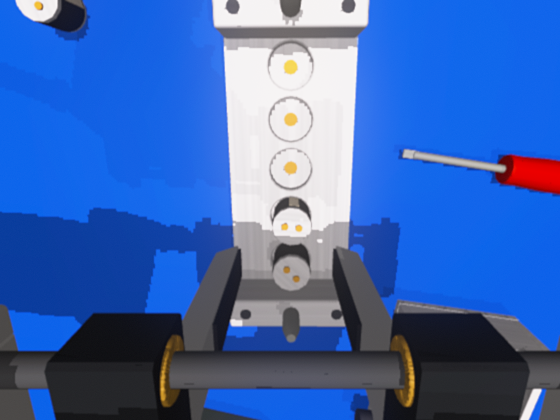

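Two cans are seated, at (291,218) and (291,268). Next is the can near (426,66).

```bash
python3 -m creep '[{"x":0,"y":-0.040,"z":-0.036,"ax":0,"ay":0,"az":0,"hand":0.05},{"x":0,"y":-0.040,"z":-0.036,"ax":0,"ay":0,"az":0,"hand":0.05},{"x":0,"y":-0.040,"z":-0.036,"ax":0,"ay":0,"az":0,"hand":0.05},{"x":0,"y":-0.035,"z":-0.02,"ax":0,"ay":0,"az":0,"hand":0.05},{"x":0,"y":0,"z":0,"ax":0,"ay":0,"az":0,"hand":0.05}]'; python3 -m creep '[{"x":0,"y":0,"z":0,"ax":0,"ay":0,"az":0,"hand":0.05}]'; python3 -c "
from h import *
tgt(426.5,66,80,2.9)
c=camera('wrist');save(c['color'],'w10.png')
for s in silver(c): print(s)
"
```

```text
clock: 19.15
ee_pos: [436.8, 49.9, 128.6]
ee_rot: [1.179, 1.221, -1.165]
contact_force: [0.5, -0.7, -0.6]
opening: 49.6
clock: 19.27
ee_pos: [438.0, 49.8, 129.1]
ee_rot: [1.18, 1.219, -1.163]
contact_force: [-0.5, -0.5, 0.1]
opening: 50.1
TCP [438.   49.8 129.1] shift tool xyz mm [ 48.8 -11.4 -16.9] turn [-0.003  0.002 -0.016] | turn [ 3.139 -0.025 -0.004] | q6 -0.09 jaw deg 2.8 tilt [ 0.016 -0.002 -1.   ] F [-0.5 -0.5  0.1] open 50.1 t 19.275
(array([ 41.4, 403.6]), np.float64(13.7), array([ 226.6, -138.2,   34. ]))
(array([163.2, 386. ]), np.float64(10.0), array([ 337.5, -114.9,   34. ]))
(array([410.6, 384.7]), np.float64(12.7), array([ 561.6, -106.2,   34. ]))
(array([270.5, 189.7]), np.float64(13.4), array([427.7,  70.3,  34. ]))
(array([280.7,  95.8]), np.float64(13.9), array([432.4, 138.6,  34. ]))
```

View pics/w10.png

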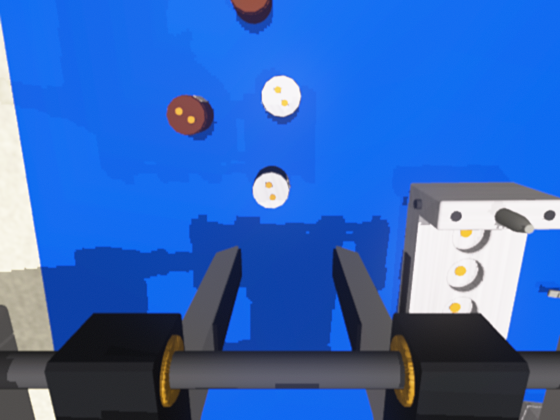

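```bash
python3 -m creep '[{"x":0.02,"y":-0.011,"z":-0.018,"ax":0,"ay":0.002,"az":-0.016,"hand":0.05},{"x":0.03,"y":0,"z":0,"ax":0,"ay":0,"az":0,"hand":0.05},{"x":0,"y":0,"z":0,"ax":0,"ay":0,"az":0,"hand":0.05},{"x":0,"y":0,"z":0,"ax":0,"ay":0,"az":0,"hand":0.05}]'; python3 -c "
from h import *
tgt(426.5,68.2,24,2.9)"
```

```text
clock: 19.82
ee_pos: [432.9, 65.4, 78.8]
ee_rot: [1.178, 1.226, -1.174]
contact_force: [-0.0, 0.7, 0.4]
opening: 49.8
TCP [432.9  65.4  78.8] shift tool xyz mm [54.8 -6.5 -3.1] turn [-0.007  0.001 -0.004] | turn [ 3.135e+00 -7.000e-03 -1.000e-03] | q6 -0.05 jaw deg 2.5 tilt [ 0.004 -0.001 -1.   ] F [-0.   0.7  0.4] open 49.8 t 19.825
```

```bash
python3 -m creep '[{"x":0.01,"y":-0.006,"z":-0.003,"ax":-0.006,"ay":0.001,"az":-0.004,"hand":0.05},{"x":0.022,"y":0,"z":0,"ax":0,"ay":0,"az":0,"hand":0.05},{"x":0,"y":0,"z":0,"ax":0,"ay":0,"az":0,"hand":0.05}]'; python3 -c "
from h import *
tgt(426.5,68.2,24,2.9)"
```

```text
clock: 20.2
ee_pos: [428.6, 67.9, 47.5]
ee_rot: [1.175, 1.229, -1.17]
contact_force: [-0.2, 0.1, -0.4]
opening: 49.7
TCP [428.6  67.9  47.5] shift tool xyz mm [23.5 -2.1 -0.4] turn [-0.002 -0.    -0.004] | turn [ 3.14  -0.007  0.   ] | q6 -0.05 jaw deg 2.8 tilt [ 0.004  0.    -1.   ] F [-0.2  0.1 -0.4] open 49.7 t 20.2
```

```bash
python3 -m creep '[{"x":0.01,"y":-0.002,"z":-0.0004,"ax":-0.002,"ay":0,"az":-0.004,"hand":0.05},{"x":0.0125,"y":0,"z":0,"ax":0,"ay":0,"az":0,"hand":0.05},{"x":0,"y":0,"z":0,"ax":0,"ay":0,"az":0,"hand":0.05}]'; python3 -c "
from h import *
tgt(426.5,68.2,24,2.9)"
```

```text
clock: 20.58
ee_pos: [427.4, 68.2, 24.8]
ee_rot: [1.173, 1.231, -1.169]
contact_force: [-0.3, -0.7, 0.1]
opening: 50.3
TCP [427.4  68.2  24.8] shift tool xyz mm [ 0.8 -0.9 -0. ] turn [ 0.001 -0.    -0.002] | turn [-3.141  0.004 -0.   ] | q6 -0.05 jaw deg 2.9 tilt [ 0.002  0.    -1.   ] F [-0.3 -0.7  0.1] open 50.3 t 20.575
```

```bash
python3 -m creep '[{"x":0,"y":0,"z":0,"ax":0,"ay":0,"az":0,"hand":0.0},{"x":0,"y":0,"z":0,"ax":0,"ay":0,"az":0,"hand":0.0},{"x":0,"y":0,"z":0,"ax":0,"ay":0,"az":0,"hand":0.0}]'; python3 -c "
from h import *
tgt(437,-77.2,24,2.9)
p,M,o=pose();c=camera('wrist')
for s in silver(c): print(s,(M.T@(s[2]-p)).round(1))"
python3 -m creep '[{"x":-0.03,"y":0,"z":0,"ax":0,"ay":0,"az":0,"hand":0.0},{"x":-0.055,"y":0,"z":0,"ax":0,"ay":0,"az":0,"hand":0.0},{"x":0,"y":0.05,"z":0.022,"ax":0,"ay":0,"az":0,"hand":0.0},{"x":0,"y":0.055,"z":0.022,"ax":0,"ay":0,"az":0,"hand":0.0},{"x":0,"y":0.05,"z":0.022,"ax":0,"ay":0,"az":0,"hand":0.0}]'; python3 -m creep '[{"x":0,"y":0,"z":0,"ax":0,"ay":0,"az":0,"hand":0.0},{"x":0,"y":0,"z":0,"ax":0,"ay":0,"az":0,"hand":0.0}]'; python3 -c "
from h import *
tgt(593.5,-0.5,75,2.9)
c=camera('wrist');dots(c);save(c['color'],'w11.png')
"
```

```text
clock: 20.95
ee_pos: [427.8, 68.3, 25.2]
ee_rot: [1.173, 1.231, -1.169]
contact_force: [0.5, 1.1, -1.5]
opening: 27.6
TCP [427.8  68.3  25.2] shift tool xyz mm [  1.2   1.7 145.7] turn [ 0.001 -0.    -0.003] | turn [-3.141  0.005 -0.   ] | q6 -0.05 jaw deg 2.9 tilt [ 0.003  0.    -1.   ] F [ 0.5  1.1 -1.5] open 27.6 t 20.95
(array([ 62.2, 377.1]), np.float64(18.8), array([310.6,   3.4,  34. ])) [  -9.2 -120.4   58.8]
(array([220.4, 371. ]), np.float64(11.2), array([396.2,  11.5,  34. ])) [ -8.9 -34.5  55.1]
(array([237.4, 295.2]), np.float64(16.8), array([404.8,  57.8,  34. ])) [ -8.9 -23.5   9.3]
(array([286.8, 273.6]), np.float64(13.3), array([429.1,  71. ,  34. ])) [-8.8  1.5 -2.7]
(array([301.9, 134.6]), np.float64(13.9), array([432.3, 138.7,  34. ])) [ -8.8   8.1 -70.1]
clock: 21.62
ee_pos: [585.7, 10.6, 115.1]
ee_rot: [1.172, 1.232, -1.166]
contact_force: [0.8, 0.8, -0.7]
opening: 27.2
clock: 21.88
ee_pos: [588.5, 9.1, 114.2]
ee_rot: [1.173, 1.23, -1.167]
contact_force: [-0.6, 0.0, -0.7]
opening: 27.3
TCP [588.5   9.1 114.2] shift tool xyz mm [39.3  4.3  9.9] turn [ 0.002 -0.  
[... 230 characters left out ...]
3  18. ] tool [  95.4 -162.7 -146. ]
dot [49.9 22. ] 51 [424.7 137.2  18. ] tool [  95.4 -157.7 -136.5]
dot [291.5 180.3] 114 [592.6  37.6  18. ] tool [ 96.4   4.8 -28.3]
dot [291.8 224.1] 81 [594.8   2.6  18. ] tool [96.4  5.1  6.7]
dot [283.8 268.1] 73 [590.4 -35.5  18. ] tool [96.4 -1.3 44.6]
dot [289.6 285.9] 74 [596.  -51.4  18. ] tool [96.5  3.5 60.8]
dot [286.4 331.3] 29 [595.6 -95.   18. ] tool [ 96.5   0.9 104.3]
dot [299.5 332.5] 32 [607.  -95.7  18. ] tool [ 96.5  12.2 105.6]
dot [348.  342.1] 37 [ 649.9 -103.4   18. ] tool [ 96.8  54.6 115.5]
dot [355.6 375.6] 356 [ 660.4 -138.2   18. ] tool [ 96.8  63.2 150.8]
dot [216.7 380.2] 265 [ 535.5 -149.    18. ] tool [ 96.1 -62.1 155.1]
```

View pics/w11.png

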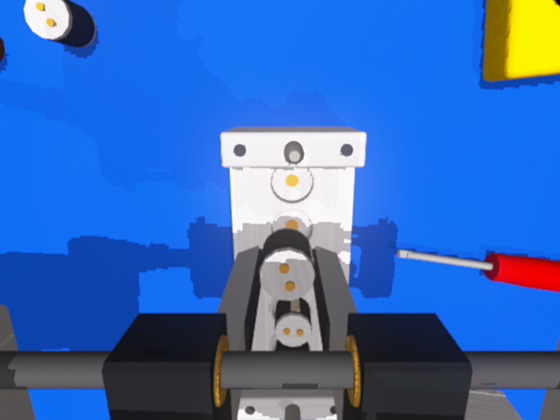

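```bash
python3 -m creep '[{"x":0.02,"y":0.004,"z":0.010,"ax":0,"ay":0,"az":-0.005,"hand":0.0},{"x":0.016,"y":0,"z":0,"ax":0,"ay":0,"az":0,"hand":0.0},{"x":0,"y":0,"z":0,"ax":0,"ay":0,"az":0,"hand":0.0}]'; python3 -c "
from h import *
tgt(593.4,-0.9,60,2.9)"
```

```text
clock: 22.3
ee_pos: [590.1, -0.2, 75.4]
ee_rot: [1.168, 1.236, -1.172]
contact_force: [0.4, 0.2, -0.0]
opening: 27.5
TCP [ 5.901e+02 -2.000e-01  7.540e+01] shift tool xyz mm [15.4  3.3  0.9] turn [ 0.003 -0.     0.003] | turn [-3.139 -0.004 -0.   ] | q6 -0.17 jaw deg 3.1 tilt [-0.003  0.    -1.   ] F [ 0.4  0.2 -0. ] open 27.5 t 22.3
```

```bash
python3 -m creep '[{"x":0.009,"y":0.004,"z":0.001,"ax":0.003,"ay":0,"az":0.003,"hand":0.0},{"x":0.004,"y":0,"z":0,"ax":0,"ay":0,"az":0,"hand":0.0},{"x":0,"y":0,"z":0,"ax":0,"ay":0,"az":0,"hand":0.0}]'; python3 -c "
from h import *
tgt(593.4,-0.9,43,2.9)"
```

```text
clock: 22.68
ee_pos: [594.2, -0.7, 61.5]
ee_rot: [1.172, 1.233, -1.171]
contact_force: [0.8, -0.1, 0.4]
opening: 27.3
TCP [594.2  -0.7  61.5] shift tool xyz mm [18.5 -0.8  0.2] turn [ 0. -0. -0.] | turn [-3.142e+00  1.000e-03 -1.000e-03] | q6 -0.17 jaw deg 2.9 tilt [ 0.  0. -1.] F [ 0.8 -0.1  0.4] open 27.3 t 22.675
```

```bash
python3 -m creep '[{"x":0.004,"y":-0.001,"z":0,"ax":0,"ay":0,"az":0,"hand":0.0},{"x":0.004,"y":0,"z":0,"ax":0,"ay":0,"az":0,"hand":0.0},{"x":0.003,"y":0,"z":0,"ax":0,"ay":0,"az":0,"hand":0.0}]'; python3 -c "
from h import *
tgt(593.4,-0.9,43,2.9)"
```

```text
clock: 23.05
ee_pos: [593.8, -0.7, 50.7]
ee_rot: [1.173, 1.231, -1.17]
contact_force: [-0.5, -0.7, -1.0]
opening: 27.4
TCP [593.8  -0.7  50.7] shift tool xyz mm [ 7.7 -0.4  0.2] turn [ 0.    -0.    -0.002] | turn [-3.141  0.004 -0.   ] | q6 -0.17 jaw deg 2.9 tilt [ 0.002  0.    -1.   ] F [-0.5 -0.7 -1. ] open 27.4 t 23.05
```

```bash
python3 -m creep '[{"x":0.003,"y":0,"z":0,"ax":0,"ay":0,"az":0,"hand":0.0},{"x":0.003,"y":0,"z":0,"ax":0,"ay":0,"az":0,"hand":0.0},{"x":0.0015,"y":0,"z":0,"ax":0,"ay":0,"az":0,"hand":0.0},{"x":0,"y":0,"z":0,"ax":0,"ay":0,"az":0,"hand":0.0}]'; python3 -c "
from h import *
tgt(593.4,-0.9,43,2.9)"
```

```text
clock: 23.55
ee_pos: [593.8, -0.7, 43.2]
ee_rot: [1.173, 1.231, -1.17]
contact_force: [-0.0, 0.3, -0.7]
opening: 27.2
TCP [593.8  -0.7  43.2] shift tool xyz mm [ 0.2 -0.4  0.2] turn [ 0.    -0.    -0.002] | turn [-3.141  0.004 -0.   ] | q6 -0.17 jaw deg 2.9 tilt [ 0.002  0.    -1.   ] F [-0.   0.3 -0.7] open 27.2 t 23.55
```

Seated. Releasing and moving to the last can, around (432,138).

```bash
python3 -m creep '[{"x":0.0,"y":0,"z":0,"ax":0,"ay":0,"az":0,"hand":0.05},{"x":0,"y":0,"z":0,"ax":0,"ay":0,"az":0,"hand":0.05},{"x":0,"y":0,"z":0,"ax":0,"ay":0,"az":0,"hand":0.05},{"x":-0.03,"y":0,"z":0,"ax":0,"ay":0,"az":0,"hand":0.05},{"x":-0.05,"y":0,"z":0,"ax":0,"ay":0,"az":0,"hand":0.05}]'; python3 -m creep '[{"x":0,"y":-0.038,"z":-0.032,"ax":0,"ay":0,"az":0,"hand":0.05},{"x":0,"y":-0.038,"z":-0.032,"ax":0,"ay":0,"az":0,"hand":0.05},{"x":0,"y":-0.038,"z":-0.032,"ax":0,"ay":0,"az":0,"hand":0.05},{"x":0,"y":-0.036,"z":-0.026,"ax":0,"ay":0,"az":0,"hand":0.05},{"x":0,"y":0,"z":0,"ax":0,"ay":0,"az":0,"hand":0.05}]';  python3 -m creep '[{"x":0,"y":0,"z":0,"ax":0,"ay":0,"az":0,"hand":0.05}]'; python3 -c "
from h import *
tgt(431,136.2,80,2.9)
c=camera('wrist');save(c['color'],'w12.png')
for s in silver(c): print(s)
c=camera('top');save(cv2.resize(c['color'][150:350,100:340],None,fx=3,fy=3),'t12.png')
"
```

```text
clock: 24.18
ee_pos: [590.8, -0.4, 120.5]
ee_rot: [1.169, 1.239, -1.176]
contact_force: [-0.3, -0.4, 0.2]
opening: 50.2
clock: 24.8
ee_pos: [434.9, 116.1, 125.2]
ee_rot: [1.177, 1.229, -1.169]
contact_force: [-0.3, -0.2, -0.0]
opening: 50.1
clock: 24.92
ee_pos: [435.8, 116.1, 125.6]
ee_rot: [1.177, 1.227, -1.167]
contact_force: [0.6, 0.8, 0.2]
opening: 49.9
TCP [435.8 116.1 125.6] shift tool xyz mm [ 45.6  -4.2 -20.3] turn [-0.001 -0.001 -0.008] | turn [ 3.14e+00 -1.20e-02  1.00e-03] | q6 0.06 jaw deg 2.8 tilt [ 0.008  0.001 -1.   ] F [0.6 0.8 0.2] open 49.9 t 24.925
(array([ 41.5, 404.4]), np.float64(13.3), array([225.8, -70.4,  34. ]))
(array([164., 376.]), np.float64(14.6), array([337.3, -34.8,  34. ]))
(array([406.8, 376.2]), np.float64(15.0), array([551.8, -26.1,  34. ]))
(array([280.7, 188.4]), np.float64(13.4), array([432.4, 139. ,  34. ]))
```

View pics/w12.png

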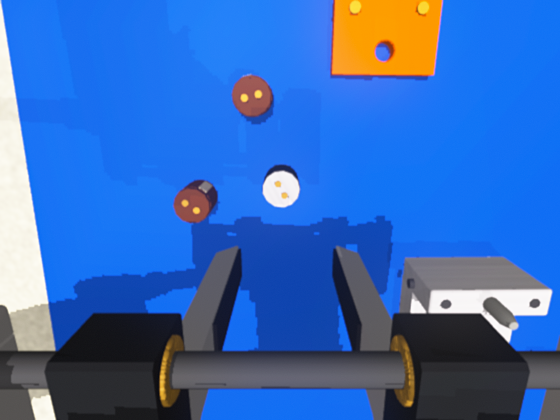

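View pics/t12.png

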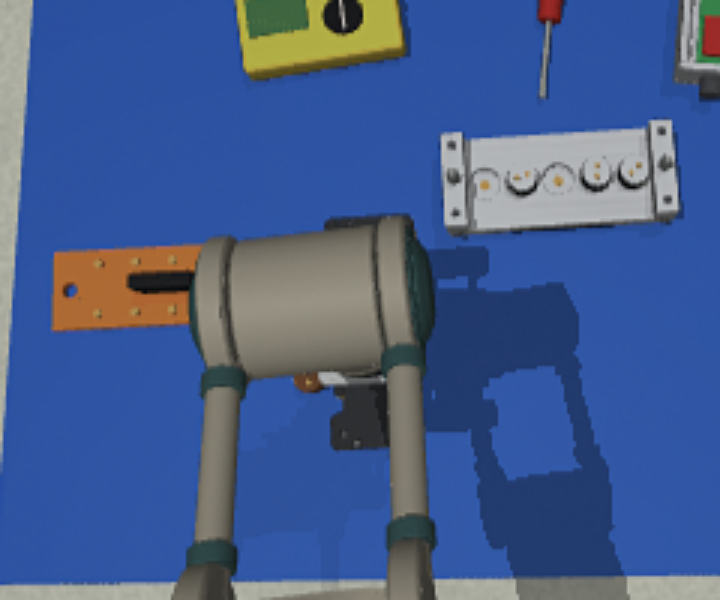

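Three cans are seated in the fixture. The silver can is at (281,188) in the wrist view, with the brown ones at (195,202) and (252,95) well clear of the fingers.

```bash
python3 -m creep '[{"x":0.02,"y":-0.005,"z":-0.021,"ax":0,"ay":0,"az":-0.008,"hand":0.05},{"x":0.03,"y":0,"z":0,"ax":0,"ay":0,"az":0,"hand":0.05},{"x":0,"y":0,"z":0,"ax":0,"ay":0,"az":0,"hand":0.05},{"x":0,"y":0,"z":0,"ax":0,"ay":0,"az":0,"hand":0.05}]'; python3 -c "
from h import *
tgt(431.1,136.5,24,2.9)"
```

```text
clock: 25.52
ee_pos: [435.9, 135.3, 75.1]
ee_rot: [1.179, 1.228, -1.175]
contact_force: [0.0, -0.5, 0.4]
opening: 50.3
TCP [435.9 135.3  75.1] shift tool xyz mm [51.1 -4.9 -1.4] turn [-0.007 -0.001 -0.003] | turn [ 3.134e+00 -5.000e-03  1.000e-03] | q6 0.1 jaw deg 2.5 tilt [ 0.003  0.001 -1.   ] F [ 0.  -0.5  0.4] open 50.3 t 25.525
```

```bash
python3 -m creep '[{"x":0.01,"y":-0.005,"z":-0.0015,"ax":-0.007,"ay":0,"az":-0.003,"hand":0.05},{"x":0.018,"y":0,"z":0,"ax":0,"ay":0,"az":0,"hand":0.05},{"x":0,"y":0,"z":0,"ax":0,"ay":0,"az":0,"hand":0.05}]'; python3 -c "
from h import *
tgt(431.1,136.5,24,2.9)"
```

```text
clock: 25.9
ee_pos: [432.4, 136.4, 47.9]
ee_rot: [1.175, 1.231, -1.169]
contact_force: [-0.4, -0.5, -0.6]
opening: 50.1
TCP [432.4 136.4  47.9] shift tool xyz mm [23.9 -1.4 -0.2] turn [-0.001 -0.001 -0.004] | turn [ 3.141e+00 -6.000e-03  2.000e-03] | q6 0.1 jaw deg 2.9 tilt [ 0.004  0.001 -1.   ] F [-0.4 -0.5 -0.6] open 50.1 t 25.9
```

```bash
python3 -m creep '[{"x":0.01,"y":-0.0015,"z":0,"ax":0,"ay":0,"az":-0.003,"hand":0.05},{"x":0.0125,"y":0,"z":0,"ax":0,"ay":0,"az":0,"hand":0.05},{"x":0,"y":0,"z":0,"ax":0,"ay":0,"az":0,"hand":0.05}]'; python3 -c "
from h import *
tgt(431.1,136.5,24,2.9)"; python3 -m creep '[{"x":0,"y":0,"z":0,"ax":0,"ay":0,"az":0,"hand":0.0},{"x":0,"y":0,"z":0,"ax":0,"ay":0,"az":0,"hand":0.0},{"x":0,"y":0,"z":0,"ax":0,"ay":0,"az":0,"hand":0.0}]'; python3 -c "
from h import *
tgt(437,-77.2,24,2.9)
p,M,o=pose();c=camera('wrist')
for s in silver(c): print(s,(M.T@(s[2]-p)).round(1))"
```

```text
clock: 26.28
ee_pos: [431.6, 136.4, 25.1]
ee_rot: [1.175, 1.232, -1.17]
contact_force: [0.7, -0.1, -0.6]
opening: 50.3
TCP [431.6 136.4  25.1] shift tool xyz mm [ 1.1 -0.5 -0.1] turn [-0.001 -0.001 -0.003] | turn [ 3.141e+00 -4.000e-03  2.000e-03] | q6 0.1 jaw deg 2.9 tilt [ 0.003  0.002 -1.   ] F [ 0.7 -0.1 -0.6] open 50.3 t 26.275
clock: 26.65
ee_pos: [432.0, 136.5, 25.4]
ee_rot: [1.175, 1.231, -1.169]
contact_force: [0.3, 0.1, -1.3]
opening: 27.1
TCP [432.  136.5  25.4] shift tool xyz mm [  1.   -5.7 213.7] turn [-0.001 -0.002 -0.003] | turn [ 3.141e+00 -5.000e-03  2.000e-03] | q6 0.1 jaw deg 2.9 tilt [ 0.003  0.002 -1.   ] F [ 0.3  0.1 -1.3] open 27.1 t 26.65
(array([507.9, 404.3]), np.float64(17.1), array([561.1,  64.7,  34. ])) [ -8.3 125.4  78.1]
(array([ 59.7, 377.8]), np.float64(18.0), array([313.3,  71.2,  34. ])) [  -9.2 -121.8   59.3]
(array([509. , 377.1]), np.float64(17.5), array([557.6,  82.9,  34. ])) [ -8.3 122.8  59.8]
(array([220.7, 370.5]), np.float64(10.8), array([400.5,  80. ,  34. ])) [ -8.8 -34.3  54.9]
(array([241.2, 277.8]), np.float64(11.0), array([410.8, 135.8,  34. ])) [ -8.7 -21.2  -0.4]
(array([335.1, 289. ]), np.float64(14.5), array([458. , 131.8,  34. ])) [-8.6 25.8  6. ]
(array([286.7, 272.6]), np.float64(13.2), array([433.2, 139.7,  34. ])) [-8.6  1.4 -3.1]
```

```bash
python3 -m creep '[{"x":-0.03,"y":0,"z":0,"ax":0,"ay":0,"az":0,"hand":0.0},{"x":-0.05,"y":0,"z":0,"ax":0,"ay":0,"az":0,"hand":0.0},{"x":-0.035,"y":0.0,"z":0.05,"ax":0,"ay":0,"az":0,"hand":0.0},{"x":0,"y":0.05,"z":0.035,"ax":0,"ay":0,"az":0,"hand":0.0},{"x":0,"y":0.055,"z":0.01,"ax":0,"ay":0,"az":0,"hand":0.0}]'; python3 -m creep '[{"x":0,"y":0.045,"z":0,"ax":0,"ay":0,"az":0,"hand":0.0},{"x":0,"y":0,"z":0,"ax":0,"ay":0,"az":0,"hand":0.0},{"x":0,"y":0,"z":0,"ax":0,"ay":0,"az":0,"hand":0.0}]'; python3 -c "
from h import *
tgt(591.4,34.6,75,2.9)
"
```

```text
clock: 27.32
ee_pos: [540.1, 45.7, 145.5]
ee_rot: [1.171, 1.232, -1.166]
contact_force: [0.5, -0.3, -0.9]
opening: 27.5
clock: 27.7
ee_pos: [589.2, 46.5, 145.2]
ee_rot: [1.174, 1.23, -1.167]
contact_force: [0.3, -0.1, -0.5]
opening: 27.4
TCP [589.2  46.5 145.2] shift tool xyz mm [70.3  1.2 12. ] turn [ 0.001 -0.    -0.005] | turn [-3.141  0.008 -0.   ] | q6 -0.09 jaw deg 3.0 tilt [ 0.005  0.    -1.   ] F [ 0.3 -0.1 -0.5] open 27.4 t 27.7
```

```bash
python3 -m creep '[{"x":0,"y":0.001,"z":0.012,"ax":0,"ay":0,"az":-0.005,"hand":0.0},{"x":0.025,"y":0,"z":0,"ax":0,"ay":0,"az":0,"hand":0.0},{"x":0.025,"y":0,"z":0,"ax":0,"ay":0,"az":0,"hand":0.0},{"x":0.014,"y":0,"z":0,"ax":0,"ay":0,"az":0,"hand":0.0},{"x":0,"y":0,"z":0,"ax":0,"ay":0,"az":0,"hand":0.0}]'; python3 -c "
from h import *
tgt(591.4,34.6,60,2.9)
c=camera('wrist');save(c['color'],'w13.png')
"
```

```text
clock: 28.32
ee_pos: [586.5, 32.3, 81.4]
ee_rot: [1.169, 1.233, -1.172]
contact_force: [0.3, -1.0, -1.0]
opening: 27.7
TCP [586.5  32.3  81.4] shift tool xyz mm [21.4  5.  -2. ] turn [0.002 0.001 0.001] | turn [-3.14e+00 -2.00e-03  2.00e-03] | q6 -0.11 jaw deg 3.0 tilt [-0.001 -0.001 -1.   ] F [ 0.3 -1.  -1. ] open 27.7 t 28.325
```

View pics/w13.png

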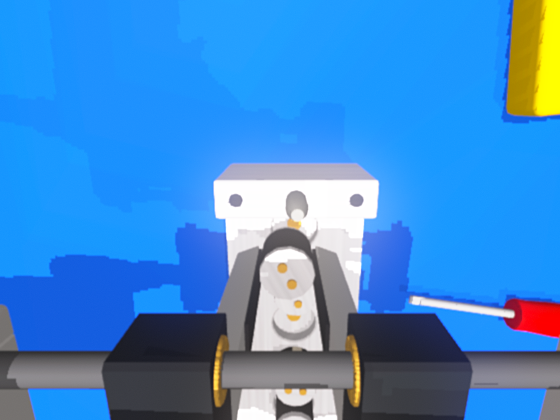

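```bash
python3 -m creep '[{"x":0.008,"y":0.005,"z":-0.002,"ax":0,"ay":0,"az":0,"hand":0.0},{"x":0.010,"y":0,"z":0,"ax":0,"ay":0,"az":0,"hand":0.0},{"x":0,"y":0,"z":0,"ax":0,"ay":0,"az":0,"hand":0.0}]'; python3 -c "
from h import *
tgt(591.4,34.6,43,2.9)
"
```

```text
clock: 28.75
ee_pos: [593.8, 34.7, 64.8]
ee_rot: [1.171, 1.23, -1.168]
contact_force: [-0.1, 0.1, -1.2]
opening: 27.6
TCP [593.8  34.7  64.8] shift tool xyz mm [21.8 -2.5 -0.1] turn [ 0.002  0.002 -0.004] | turn [-3.139e+00  6.000e-03  3.000e-03] | q6 -0.11 jaw deg 3.0 tilt [ 0.004 -0.002 -1.   ] F [-0.1  0.1 -1.2] open 27.6 t 28.75
```

```bash
python3 -m creep '[{"x":0.004,"y":-0.0025,"z":0,"ax":0,"ay":0,"az":-0.004,"hand":0.0},{"x":0.002,"y":0,"z":0,"ax":0,"ay":0,"az":0,"hand":0.0},{"x":0.0,"y":0,"z":0,"ax":0,"ay":0,"az":0,"hand":0.0}]'; python3 -c "
from h import *
tgt(591.4,34.6,43,2.9)
"
```

```text
clock: 29.12
ee_pos: [591.3, 34.6, 58.6]
ee_rot: [1.169, 1.232, -1.171]
contact_force: [0.1, -0.0, -0.8]
opening: 27.4
TCP [591.3  34.6  58.6] shift tool xyz mm [15.6  0.1 -0.1] turn [0.002 0.002 0.   ] | turn [-3.139e+00 -0.000e+00  3.000e-03] | q6 -0.11 jaw deg 3.0 tilt [ 0.    -0.002 -1.   ] F [ 0.1 -0.  -0.8] open 27.4 t 29.125
```

```bash
python3 -m creep '[{"x":0.004,"y":0,"z":0,"ax":0,"ay":0,"az":0,"hand":0.0},{"x":0.004,"y":0,"z":0,"ax":0,"ay":0,"az":0,"hand":0.0}]'; python3 -c "
from h import *
tgt(591.4,34.6,43,2.9)
"; python3 -m creep '[{"x":0.003,"y":0,"z":0,"ax":0,"ay":0,"az":0,"hand":0.0},{"x":0.003,"y":0,"z":0,"ax":0,"ay":0,"az":0,"hand":0.0},{"x":0.0015,"y":0,"z":0,"ax":0,"ay":0,"az":0,"hand":0.0},{"x":0,"y":0,"z":0,"ax":0,"ay":0,"az":0,"hand":0.0}]'; python3 -c "
from h import *
tgt(591.4,34.6,43,2.9)
"
```

```text
clock: 29.38
ee_pos: [591.7, 34.6, 50.7]
ee_rot: [1.169, 1.231, -1.17]
contact_force: [-0.6, 0.3, -1.1]
opening: 27.6
TCP [591.7  34.6  50.7] shift tool xyz mm [ 7.7 -0.3 -0.1] turn [ 0.002  0.002 -0.001] | turn [-3.139e+00  2.000e-03  3.000e-03] | q6 -0.11 jaw deg 3.0 tilt [ 0.001 -0.002 -1.   ] F [-0.6  0.3 -1.1] open 27.6 t 29.375
clock: 29.88
ee_pos: [591.7, 34.4, 43.5]
ee_rot: [1.169, 1.231, -1.17]
contact_force: [-0.8, -0.2, 0.0]
opening: 27.4
TCP [591.7  34.4  43.5] shift tool xyz mm [ 0.5 -0.3 -0.2] turn [ 0.003  0.002 -0.001] | turn [-3.139e+00  2.000e-03  4.000e-03] | q6 -0.11 jaw deg 3.0 tilt [ 0.001 -0.002 -1.   ] F [-0.8 -0.2  0. ] open 27.4 t 29.875
```

```bash
python3 -m creep '[{"x":0.0,"y":0,"z":0,"ax":0,"ay":0,"az":0,"hand":0.05},{"x":0,"y":0,"z":0,"ax":0,"ay":0,"az":0,"hand":0.05},{"x":0,"y":0,"z":0,"ax":0,"ay":0,"az":0,"hand":0.05},{"x":-0.03,"y":0,"z":0,"ax":0,"ay":0,"az":0,"hand":0.05},{"x":-0.055,"y":0,"z":0,"ax":0,"ay":0,"az":0,"hand":0.05}]'; python3 -m creep '[{"x":-0.03,"y":-0.0,"z":-0.05,"ax":0,"ay":0,"az":0,"hand":0.05},{"x":0,"y":-0.025,"z":-0.055,"ax":0,"ay":0,"az":0,"hand":0.05},{"x":0,"y":-0.025,"z":-0.055,"ax":0,"ay":0,"az":0,"hand":0.05},{"x":0,"y":-0.025,"z":-0.04,"ax":0,"ay":0,"az":0,"hand":0.05},{"x":0,"y":0,"z":-0.02,"ax":0,"ay":0,"az":0,"hand":0.05}]'; python3 -m creep '[{"x":0,"y":0,"z":0,"ax":0,"ay":0,"az":0,"hand":0.05}]'; python3 -c "
from h import *
tgt(498,337,90,2.5)
c=camera('wrist');save(c['color'],'w14.png')
c=camera('top');save(cv2.resize(c['color'][150:350,100:340],None,fx=3,fy=3),'t14.png')
"
```

```text
clock: 30.5
ee_pos: [588.3, 34.7, 125.2]
ee_rot: [1.164, 1.24, -1.178]
contact_force: [0.5, 0.8, 0.3]
opening: 49.8
clock: 31.12
ee_pos: [504.8, 255.3, 161.3]
ee_rot: [1.175, 1.229, -1.172]
contact_force: [-0.4, 0.2, -0.4]
opening: 50.1
clock: 31.25
ee_pos: [504.4, 256.5, 161.4]
ee_rot: [1.174, 1.23, -1.169]
contact_force: [-0.3, 0.7, 0.7]
opening: 50.1
TCP [504.4 256.5 161.4] shift tool xyz mm [ 71.4  -2.6 -80.7] turn [ 0.007 -0.    -0.003] | turn [-3.135  0.005 -0.   ] | q6 0.3 jaw deg 2.9 tilt [ 0.003  0.    -1.   ] F [-0.3  0.7  0.7] open 50.1 t 31.25
```

View pics/w14.png

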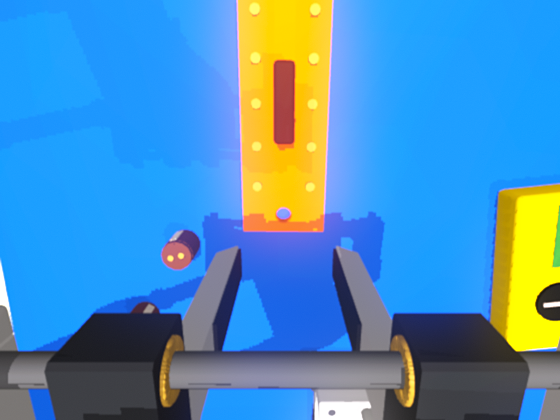

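View pics/t14.png

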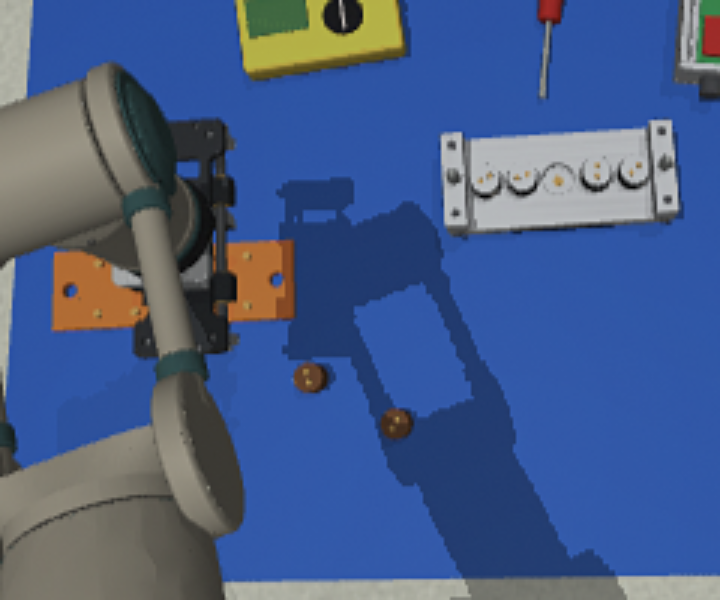

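All four cans are seated, and the brown ones are untouched on the mat at (310,377) and (396,423). The plate handle is at (284,102) and its near hole at (284,214) in the wrist view. Measuring both from there.

```bash
cat > pm.py <<'E'
from h import *
def plate(c,zt=12,zh=58):
    hsv=cv2.cvtColor(c['color'],cv2.COLOR_RGB2HSV);H,S,V=[hsv[...,i] for i in range(3)]
    o=((H<26)&(S>150)&(V>150)).astype(np.uint8);cs,_=cv2.findContours(o,cv2.RETR_CCOMP,cv2.CHAIN_APPROX_NONE)
    big=max(cs,key=cv2.contourArea)
    hull=np.zeros_like(o);cv2.drawContours(hull,[big],-1,1,-1)
    ins=((hull>0)&(o==0)).astype(np.uint8)
    n,l,s,ce=cv2.connectedComponentsWithStats(ins)
    for i in range(1,n):
        if s[i,4]<30: continue
        med=np.median(c['color'][l==i],0)
        if med[2]>med[0]: print('hole',ce[i].round(1),s[i,4],ray(c,*ce[i],zt).round(1))
        elif s[i,4]>300:
            k=max(cv2.findContours((l==i).astype(np.uint8),0,cv2.CHAIN_APPROX_NONE)[0],key=cv2.contourArea)
            r=cv2.minAreaRect(k);print('handle',r);b=cv2.boxPoints(r)
            w=[ray(c,*q,zh) for q in b];print(np.round(w,1).tolist(),'ctr',np.mean(w,0).round(1))
if __name__=='__main__':
    p,M,o=pose();print('TCP',p.round(1))
    c=camera('wrist');plate(c)
E
python3 pm.py
```

```text
TCP [504.6 254.9 161.2]
handle ((283.5, 100.0), (19.0, 80.0), 0.0)
[[494.0, 312.1, 58.0], [491.9, 368.1, 58.0], [505.4, 368.7, 58.0], [508.4, 312.8, 58.0]] ctr [499.9 340.4  58. ]
hole [283.1 211.2] 156 [503.8 242.9  12. ]
```

```bash
python3 -m creep '[{"x":0.02,"y":-0.002,"z":-0.042,"ax":0.008,"ay":0,"az":-0.003,"hand":0.05},{"x":0.02,"y":0,"z":-0.041,"ax":0,"ay":0,"az":0,"hand":0.05},{"x":0.02,"y":0,"z":0,"ax":0,"ay":0,"az":0,"hand":0.05},{"x":0,"y":0,"z":0,"ax":0,"ay":0,"az":0,"hand":0.05}]' 60; python3 -c "
from h import *
tgt(498.5,337.6,30,2.4)
c=camera('wrist');save(c['color'],'w15.png')"
```

```text
clock: 31.9
ee_pos: [503.3, 334.0, 99.8]
ee_rot: [1.186, 1.22, -1.186]
contact_force: [0.2, -0.3, -0.4]
opening: 50.2
TCP [503.3 334.   99.8] shift tool xyz mm [69.8 -4.9 -3.9] turn [-0.011  0.002 -0.002] | turn [ 3.131e+00 -3.000e-03 -4.000e-03] | q6 0.44 jaw deg 1.8 tilt [ 0.002 -0.002 -1.   ] F [ 0.2 -0.3 -0.4] open 50.2 t 31.9
```

View pics/w15.png

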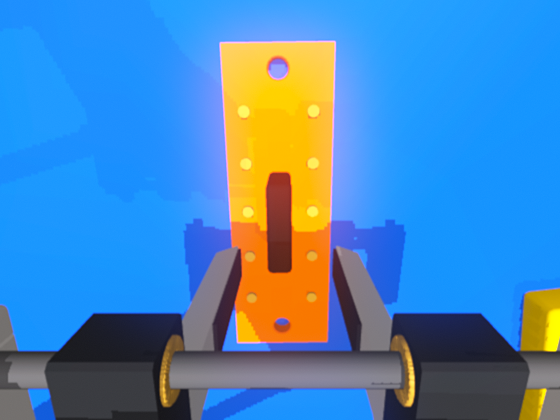

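```bash
python3 -m creep '[{"x":0.02,"y":-0.005,"z":-0.004,"ax":-0.010,"ay":0,"az":0,"hand":0.05},{"x":0.01,"y":0,"z":0,"ax":0,"ay":0,"az":0,"hand":0.05},{"x":0,"y":0,"z":0,"ax":0,"ay":0,"az":0,"hand":0.05}]' 60; python3 pm.py; python3 -c "
from h import *
tgt(498.5,337.6,30,2.4)"
```

```text
clock: 32.33
ee_pos: [502.9, 336.7, 73.5]
ee_rot: [1.187, 1.22, -1.175]
contact_force: [0.1, -0.1, 0.4]
opening: 50.3
TCP [502.9 336.7  73.5]
hole [277.7  69.5] 442 [495.7 440.1  12. ]
handle ((278.0, 240.5), (111.0, 26.0), 90.0)
[[491.4, 378.5, 58.0], [505.1, 379.0, 58.0], [507.8, 313.2, 58.0], [492.7, 312.7, 58.0]] ctr [499.2 345.8  58. ]
hole [280.6 344.5] 90 [503.7 245.4  12. ]
TCP [503.1 336.9  73.9] shift tool xyz mm [43.8 -5.  -0.8] turn [-0.005 -0.001 -0.01 ] | turn [ 3.136e+00 -1.600e-02  2.000e-03] | q6 0.44 jaw deg 2.1 tilt [ 0.01   0.001 -1.   ] F [-0.2  0.6  0.3] open 50.2 t 32.375
```

```bash
python3 -m creep '[{"x":0.01,"y":-0.005,"z":-0.0008,"ax":-0.005,"ay":0,"az":-0.01,"hand":0.05},{"x":0.015,"y":0,"z":0,"ax":0,"ay":0,"az":0,"hand":0.05},{"x":0,"y":0,"z":0,"ax":0,"ay":0,"az":0,"hand":0.05}]' 60; python3 -c "
from h import *
tgt(498.5,337.6,30,2.4)"
```

```text
clock: 32.75
ee_pos: [498.9, 337.5, 48.6]
ee_rot: [1.181, 1.229, -1.176]
contact_force: [-0.1, 0.0, -0.3]
opening: 50.1
TCP [498.9 337.5  48.6] shift tool xyz mm [18.6 -0.4 -0. ] turn [-0.001 -0.002 -0.002] | turn [ 3.141e+00 -3.000e-03  3.000e-03] | q6 0.44 jaw deg 2.4 tilt [ 0.002  0.002 -1.   ] F [-0.1  0.  -0.3] open 50.1 t 32.75
```

```bash
python3 -m creep '[{"x":0.009,"y":-0.0004,"z":0,"ax":0,"ay":0,"az":0,"hand":0.05},{"x":0.008,"y":0,"z":0,"ax":0,"ay":0,"az":0,"hand":0.05},{"x":0,"y":0,"z":0,"ax":0,"ay":0,"az":0,"hand":0.0},{"x":0,"y":0,"z":0,"ax":0,"ay":0,"az":0,"hand":0.0},{"x":0,"y":0,"z":0,"ax":0,"ay":0,"az":0,"hand":0.0}]' 60; python3 -m creep '[{"x":0,"y":0,"z":0,"ax":0,"ay":0,"az":0,"hand":0.0}]'; python3 -c "
from h import *
tgt(498.5,337.6,30,2.4)
c=camera('wrist');save(c['color'],'w16.png')"; python3 pm.py
```

```text
clock: 33.38
ee_pos: [498.6, 337.8, 30.2]
ee_rot: [1.181, 1.229, -1.176]
contact_force: [-0.4, -0.7, -0.1]
opening: 23.5
clock: 33.5
ee_pos: [498.7, 337.9, 30.5]
ee_rot: [1.181, 1.229, -1.176]
contact_force: [-0.4, -0.2, -2.4]
opening: 15.9
TCP [498.7 337.9  30.5] shift tool xyz mm [ 0.5 -0.3  0.3] turn [-0.    -0.002 -0.002] | turn [ 3.141 -0.004  0.004] | q6 0.44 jaw deg 2.4 tilt [ 0.002  0.002 -1.   ] F [-0.4 -0.2 -2.4] open 15.9 t 33.5
TCP [498.8 337.9  30.5]
hole [286.5  64.1] 650 [495.8 440.   12. ]
```

View pics/w16.png

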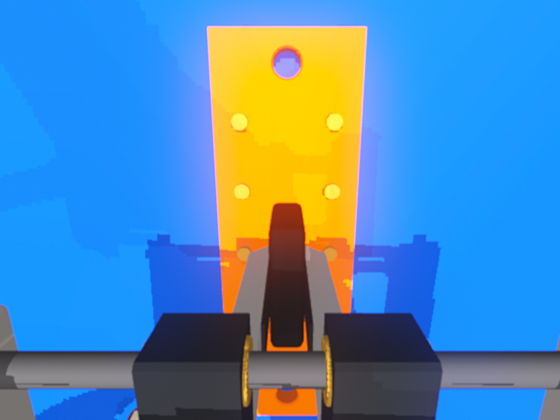

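Gripped (opening 15.9) with both holes visible, at (287,64) and (287,395). Lifting and carrying to the fixture.

```bash
python3 -m creep '[{"x":-0.01,"y":0,"z":0,"ax":0,"ay":0,"az":0,"hand":0.0},{"x":-0.03,"y":0,"z":0,"ax":0,"ay":0,"az":0,"hand":0.0},{"x":-0.04,"y":0,"z":0,"ax":0,"ay":0,"az":0,"hand":0.0},{"x":-0.04,"y":0,"z":0,"ax":0,"ay":0,"az":0,"hand":0.0},{"x":-0.01,"y":0,"z":0,"ax":0,"ay":0,"az":0,"hand":0.0}]'; python3 -c "
from h import *
tgt(595.4,-36.5,155,2.9)
c=camera('scene');save(c['color'],'s1.png')"
```

```text
clock: 34.22
ee_pos: [496.7, 336.6, 163.1]
ee_rot: [1.177, 1.23, -1.181]
contact_force: [-0.7, -0.6, -3.4]
opening: 15.5
TCP [496.7 336.6 163.1] shift tool xyz mm [  8.   83.1 376.9] turn [-0.009  0.     0.003] | turn [ 3.133e+00  5.000e-03 -1.000e-03] | q6 0.44 jaw deg 2.4 tilt [-0.003 -0.001 -1.   ] F [-0.7 -0.6 -3.4] open 15.5 t 34.225
```

View pics/s1.png

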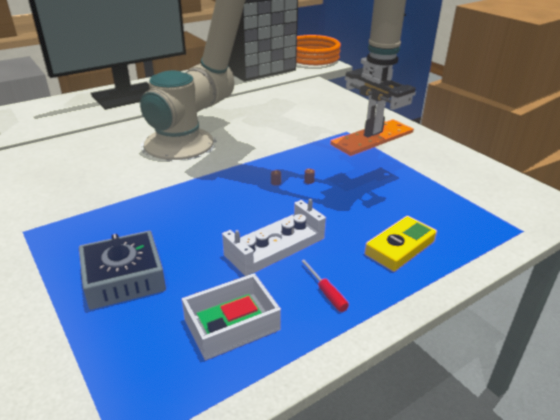

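```bash
python3 -m creep '[{"x":0,"y":0.010,"z":0.045,"ax":-0.002,"ay":0,"az":0,"hand":0.0},{"x":0,"y":0.010,"z":0.045,"ax":-0.002,"ay":0,"az":0,"hand":0.0},{"x":0,"y":0.010,"z":0.045,"ax":-0.002,"ay":0,"az":0,"hand":0.0},{"x":0,"y":0.010,"z":0.045,"ax":-0.002,"ay":0,"az":0,"hand":0.0},{"x":0,"y":0.010,"z":0.045,"ax":0,"ay":0,"az":0,"hand":0.0}]';  python3 -c "
from h import *
tgt(595.4,-36.5,155,2.9)"
```

```text
clock: 34.9
ee_pos: [552.7, 110.3, 154.0]
ee_rot: [1.157, 1.247, -1.181]
contact_force: [0.6, 0.2, -2.4]
opening: 16.0
TCP [552.7 110.3 154. ] shift tool xyz mm [ -1.3  34.2 149. ] turn [0.006 0.002 0.017] | turn [-3.135e+00 -2.700e-02  3.000e-03] | q6 0.02 jaw deg 3.3 tilt [-0.017 -0.003 -1.   ] F [ 0.6  0.2 -2.4] open 16.0 t 34.9
```

```bash
python3 -m creep '[{"x":-0.004,"y":0.012,"z":0.045,"ax":0.002,"ay":0,"az":0.008,"hand":0.0},{"x":0,"y":0.010,"z":0.045,"ax":0,"ay":0,"az":0.004,"hand":0.0},{"x":0,"y":0.005,"z":0.03,"ax":0,"ay":0,"az":0,"hand":0.0},{"x":0,"y":0,"z":0.01,"ax":0,"ay":0,"az":0,"hand":0.0},{"x":0,"y":0,"z":0,"ax":0,"ay":0,"az":0,"hand":0.0}]'; python3 -m creep '[{"x":0,"y":0,"z":0,"ax":0,"ay":0,"az":0,"hand":0.0}]';  python3 -c "
from h import *
tgt(595.4,-36.5,150,2.9)"
```

```text
clock: 35.52
ee_pos: [582.4, -24.4, 148.1]
ee_rot: [1.162, 1.248, -1.187]
contact_force: [0.6, 0.6, -2.9]
opening: 15.8
clock: 35.65
ee_pos: [581.7, -23.1, 147.5]
ee_rot: [1.162, 1.251, -1.187]
contact_force: [-0.2, 0.4, -2.0]
opening: 15.7
TCP [581.7 -23.1 147.5] shift tool xyz mm [-2.8 12.9 14. ] turn [ 0.    -0.002  0.023] | turn [-3.141e+00 -3.600e-02 -3.000e-03] | q6 -0.21 jaw deg 2.9 tilt [-0.023  0.001 -1.   ] F [-0.2  0.4 -2. ] open 15.7 t 35.65
```

```bash
python3 -m creep '[{"x":-0.003,"y":0.012,"z":0.014,"ax":0,"ay":-0.002,"az":0.022,"hand":0.0},{"x":0,"y":0,"z":0,"ax":0,"ay":0,"az":0,"hand":0.0},{"x":0,"y":0,"z":0,"ax":0,"ay":0,"az":0,"hand":0.0}]';  python3 -c "
from h import *
tgt(595.4,-36.5,140,2.9)"
```

```text
clock: 36.02
ee_pos: [595.3, -35.0, 150.7]
ee_rot: [1.17, 1.234, -1.168]
contact_force: [0.9, 0.1, -2.1]
opening: 15.7
TCP [595.3 -35.  150.7] shift tool xyz mm [10.7  0.   1.6] turn [ 0.003 -0.001 -0.001] | turn [-3.138e+00  2.000e-03 -1.000e-03] | q6 -0.23 jaw deg 3.1 tilt [ 0.001  0.001 -1.   ] F [ 0.9  0.1 -2.1] open 15.7 t 36.025
```

```bash
python3 -m creep '[{"x":0.01,"y":0,"z":0.0015,"ax":0.003,"ay":0,"az":0,"hand":0.0},{"x":0,"y":0,"z":0,"ax":0,"ay":0,"az":0,"hand":0.0},{"x":0,"y":0,"z":0,"ax":0,"ay":0,"az":0,"hand":0.0}]';  python3 -c "
from h import *
tgt(595.4,-36.5,140,2.9)
c=camera('wrist');save(c['color'],'w17.png')
import pm; 
p,M,o=pose();pm.plate(c,p[2]-18.5,p[2]+27)
c=camera('scene');save(cv2.resize(c['color'][130:290,180:380],None,fx=4,fy=3.7),'s2.png')"
```

```text
clock: 36.4
ee_pos: [594.9, -36.0, 139.8]
ee_rot: [1.172, 1.233, -1.17]
contact_force: [-0.4, 0.1, -2.5]
opening: 15.4
TCP [594.9 -36.  139.8] shift tool xyz mm [-0.2  0.4  0.5] turn [ 0.001 -0.001 -0.001] | turn [-3.141e+00  1.000e-03 -1.000e-03] | q6 -0.23 jaw deg 2.9 tilt [ 0.001  0.001 -1.   ] F [-0.4  0.1 -2.5] open 15.4 t 36.4
handle ((286.5, 63.5), (27.0, 27.0), 90.0)
[[586.0, 65.7, 166.7], [596.0, 66.2, 166.7], [596.5, 56.9, 166.7], [586.4, 56.4, 166.7]] ctr [591.2  61.3 166.7]
```

View pics/w17.png

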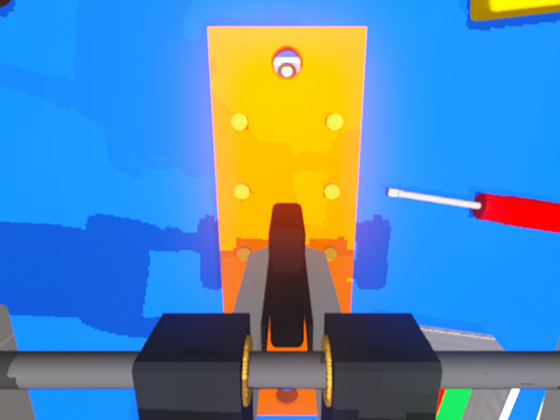

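View pics/s2.png

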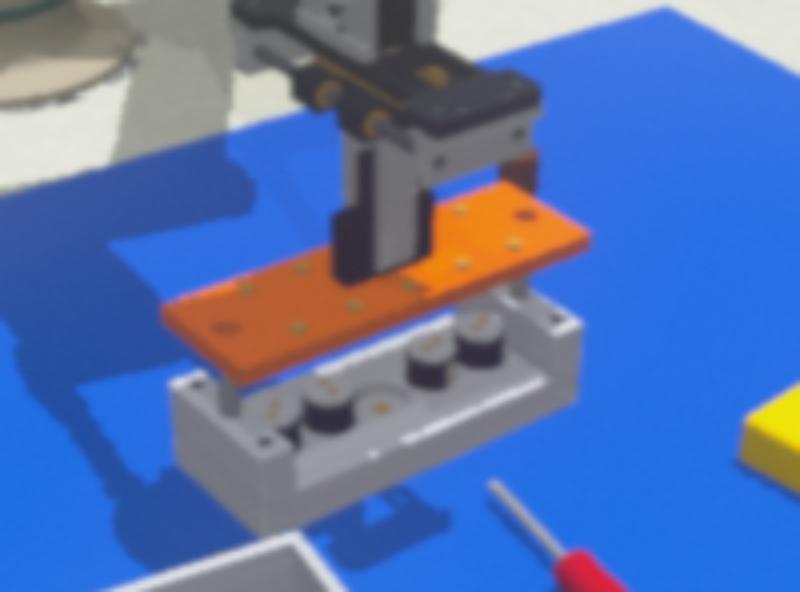

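Four cans stand under the plate. In the far hole (286,63) the peg top shows at about (287,70). I'll measure hole against peg.

```bash
python3 -c "
from h import *
p,M,o=pose()
c=camera('wrist');save(cv2.resize(c['color'][35:95,255:320],None,fx=9,fy=9,interpolation=cv2.INTER_NEAREST),'w18.png')
zt=p[2]-18.5
print(p,'hole',ray(c,286.5,63.5,zt),'peg',ray(c,287,70,90))
save(cv2.resize(c['color'][380:415,255:320],None,fx=9,fy=9,interpolation=cv2.INTER_NEAREST),'w18b.png')"
```

```text
[594.86112883 -36.01210898 139.84519362] hole [590.94575773  66.22817208 121.34519362] peg [591.2725392   66.17173696  90.        ]
```

View pics/w18.png

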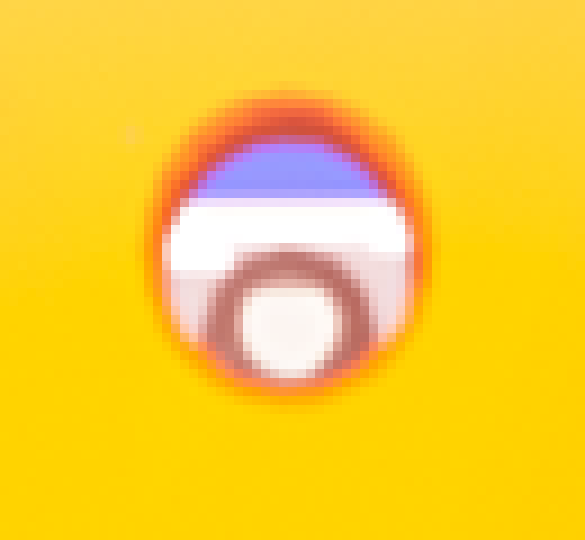

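View pics/w18b.png

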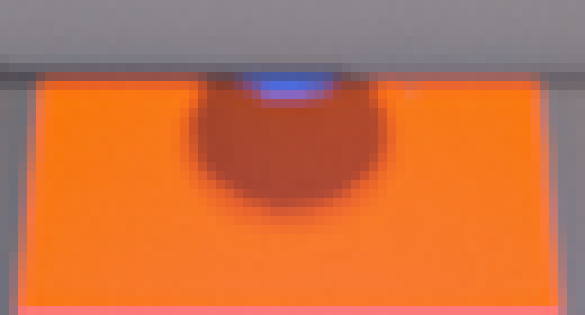

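```bash
python3 -m creep '[{"x":0.006,"y":0.0005,"z":0.0012,"ax":0,"ay":0,"az":0,"hand":0.0},{"x":0.006,"y":0,"z":0,"ax":0,"ay":0,"az":0,"hand":0.0},{"x":0.0,"y":0,"z":0,"ax":0,"ay":0,"az":0,"hand":0.0}]';  python3 -c "
from h import *
tgt(595.2,-37.1,122,2.9)
p,M,o=pose()
c=camera('wrist');save(cv2.resize(c['color'][35:95,255:320],None,fx=9,fy=9,interpolation=cv2.INTER_NEAREST),'w19.png')
zt=p[2]-18.5
print(p,zt,'hole',ray(c,286.4,61.8,zt),'pegs', [proj(c,ray(c,286.4,61.8,zt)+[0,0,90-zt])])"
```

```text
clock: 36.92
ee_pos: [595.6, -37.3, 127.1]
ee_rot: [1.172, 1.233, -1.17]
contact_force: [0.2, -0.3, -2.9]
opening: 15.4
TCP [595.6 -37.3 127.1] shift tool xyz mm [ 5.1 -0.4 -0.2] turn [ 0.001 -0.001 -0.001] | turn [-3.141e+00  1.000e-03 -1.000e-03] | q6 -0.23 jaw deg 2.9 tilt [ 0.001  0.001 -1.   ] F [ 0.2 -0.3 -2.9] open 15.4 t 36.925
[595.57672116 -37.32815107 127.12369526] 108.62369526418976 hole [591.5798552   65.69194373 108.62369526] pegs [array([286.35816541,  65.98114947])]
```

View pics/w19.png

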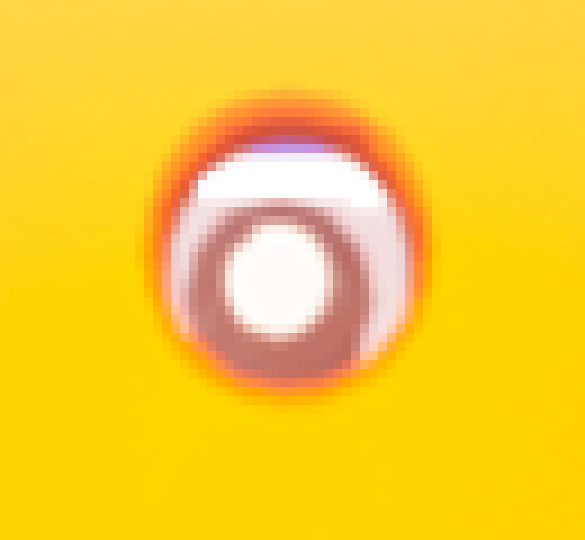

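Well aligned: the peg centre is within about 0.4 mm. Lowering onto the tapered tips.

```bash
python3 -m creep '[{"x":0.005,"y":-0.0004,"z":0,"ax":0.001,"ay":0,"az":0,"hand":0.0},{"x":0.005,"y":0,"z":0,"ax":0,"ay":0,"az":0,"hand":0.0},{"x":0.0,"y":0,"z":0,"ax":0,"ay":0,"az":0,"hand":0.0}]';  python3 -c "
from h import *
tgt(595.2,-37.2,112,2.9)
p,M,o=pose();print(o['moment'])
c=camera('wrist');save(cv2.resize(c['color'][35:95,255:320],None,fx=9,fy=9,interpolation=cv2.INTER_NEAREST),'w20.png')
zt=p[2]-18.5
print(proj(c,ray(c,286.4,61.8,zt)+[0,0,90-zt]))"
```

```text
clock: 37.35
ee_pos: [595.4, -37.3, 116.8]
ee_rot: [1.173, 1.232, -1.171]
contact_force: [-0.1, 0.2, -2.3]
opening: 15.6
TCP [595.4 -37.3 116.8] shift tool xyz mm [ 4.8 -0.2 -0.2] turn [-0.    -0.001 -0.002] | turn [ 3.141e+00 -3.000e-03  1.000e-03] | q6 -0.23 jaw deg 2.9 tilt [ 0.002  0.001 -1.   ] F [-0.1  0.2 -2.3] open 15.6 t 37.35
[-0.03744969 -0.0755039   0.03526221]
[286.36976782  63.75618342]
```

View pics/w20.png

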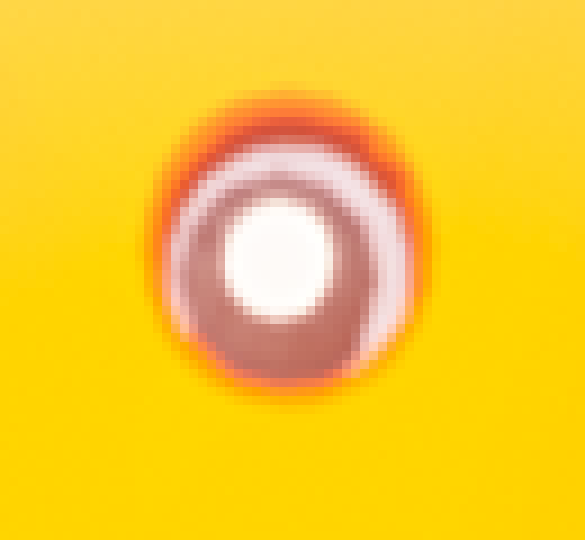

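```bash
python3 -m creep '[{"x":0.004,"y":-0.0003,"z":0,"ax":0,"ay":0,"az":0,"hand":0.0},{"x":0.004,"y":0,"z":0,"ax":0,"ay":0,"az":0,"hand":0.0},{"x":0.003,"y":0,"z":0,"ax":0,"ay":0,"az":0,"hand":0.0}]';  python3 -c "
from h import *
tgt(595.2,-37.2,92.5,2.9)
print(manip.get_obs()['moment'])"
```

```text
clock: 37.78
ee_pos: [595.7, -37.4, 105.8]
ee_rot: [1.174, 1.231, -1.17]
contact_force: [0.2, 0.1, -1.9]
opening: 15.8
TCP [595.7 -37.4 105.8] shift tool xyz mm [13.3 -0.5 -0.2] turn [-0.    -0.    -0.003] | turn [ 3.141 -0.005  0.   ] | q6 -0.23 jaw deg 2.9 tilt [ 0.003  0.    -1.   ] F [ 0.2  0.1 -1.9] open 15.8 t 37.775
[-0.06331444 -0.09074246  0.0422821 ]
```

```bash
python3 -m creep '[{"x":0.004,"y":-0.0004,"z":0,"ax":0,"ay":0,"az":-0.003,"hand":0.0},{"x":0.004,"y":0,"z":0,"ax":0,"ay":0,"az":0,"hand":0.0},{"x":0.003,"y":0,"z":0,"ax":0,"ay":0,"az":0,"hand":0.0}]';  python3 -c "
from h import *
tgt(595.2,-37.2,92.5,2.9)
print(manip.get_obs()['moment'])"
```

```text
clock: 38.15
ee_pos: [595.3, -37.4, 93.9]
ee_rot: [1.172, 1.233, -1.172]
contact_force: [-1.2, 0.6, -3.4]
opening: 15.6
TCP [595.3 -37.4  93.9] shift tool xyz mm [ 1.4 -0.1 -0.2] turn [-0. -0.  0.] | turn [3.141e+00 0.000e+00 1.000e-03] | q6 -0.23 jaw deg 2.9 tilt [-0.  0. -1.] F [-1.2  0.6 -3.4] open 15.6 t 38.15
[-0.03103557 -0.09464281  0.02016997]
```

```bash
python3 -m creep '[{"x":0.002,"y":0,"z":0,"ax":0,"ay":0,"az":0,"hand":0.0},{"x":0.002,"y":0,"z":0,"ax":0,"ay":0,"az":0,"hand":0.0}]';  python3 -c "
from h import *
tgt(595.2,-37.2,92.5,2.9)
print(manip.get_obs()['moment'])"
```

```text
clock: 38.4
ee_pos: [595.2, -37.5, 92.4]
ee_rot: [1.173, 1.232, -1.172]
contact_force: [-3.7, -0.1, 13.7]
opening: 15.7
TCP [595.2 -37.5  92.4] shift tool xyz mm [-0.1  0.  -0.3] turn [-0.001 -0.    -0.   ] | turn [ 3.141 -0.     0.   ] | q6 -0.23 jaw deg 2.9 tilt [ 0.  0. -1.] F [-3.7 -0.1 13.7] open 15.7 t 38.4
[ 0.40750453  0.72242804 -0.00358526]
```

Contact at TCP z 92.4 with 14 N up, which is the height expected for fully home. Releasing and lifting clear.

```bash
python3 -m creep '[{"x":0,"y":0,"z":0,"ax":0,"ay":0,"az":0,"hand":0.05},{"x":0,"y":0,"z":0,"ax":0,"ay":0,"az":0,"hand":0.05},{"x":0,"y":0,"z":0,"ax":0,"ay":0,"az":0,"hand":0.05},{"x":-0.03,"y":0,"z":0,"ax":0,"ay":0,"az":0,"hand":0.05},{"x":-0.05,"y":0,"z":0,"ax":0,"ay":0,"az":0,"hand":0.05}]'; python3 -m creep '[{"x":-0.03,"y":0,"z":0.02,"ax":0,"ay":0,"az":0,"hand":0.05},{"x":0,"y":-0.02,"z":0.055,"ax":0,"ay":0,"az":0,"hand":0.05},{"x":0,"y":-0.025,"z":0.055,"ax":0,"ay":0,"az":0,"hand":0.05},{"x":0,"y":-0.02,"z":0.055,"ax":0,"ay":0,"az":0,"hand":0.05},{"x":0,"y":0,"z":0.055,"ax":0,"ay":0,"az":0,"hand":0.05}]'; python3 -m creep '[{"x":0,"y":0,"z":0,"ax":0,"ay":0,"az":0,"hand":0.05},{"x":0,"y":0,"z":0,"ax":0,"ay":0,"az":0,"hand":0.05}]'; python3 -c "
from h import *
tgt(509,-357.8,150,77.5)
c=camera('top');P=pts(c);save(cv2.resize(c['color'][160:320,200:460],None,fx=3,fy=3),'t21.png')
hsv=cv2.cvtColor(c['color'],cv2.COLOR_RGB2HSV);o=(hsv[...,0]>5)&(hsv[...,0]<20)&(hsv[...,1]>130)&(hsv[...,2]>100)
q=P[o];q=q[(q[:,2]>50)&(q[:,2]<100)];print(len(q));A=np.c_[q[:,:2]-q[:,:2].mean(0),np.ones(len(q))];print('plane',np.linalg.lstsq(A,q[:,2],rcond=None)[0], 'ctr',(q.min(0)+q.max(0))/2)
c=camera('scene');save(cv2.resize(c['color'][130:290,60:380],None,fx=2.5,fy=2.5),'s21.png')"
```

```text
clock: 39.02
ee_pos: [593.5, -37.3, 170.9]
ee_rot: [1.171, 1.238, -1.176]
contact_force: [1.1, -0.4, -0.6]
opening: 50.0
clock: 39.65
ee_pos: [544.0, -283.5, 206.9]
ee_rot: [1.168, 1.231, -1.163]
contact_force: [0.9, -0.2, 0.0]
opening: 49.9
clock: 39.9
ee_pos: [543.5, -287.3, 205.9]
ee_rot: [1.172, 1.229, -1.167]
contact_force: [-0.7, -0.2, 0.6]
opening: 49.8
TCP [ 543.5 -287.3  205.9] shift tool xyz mm [ 55.8 -38.5  68.6] turn [-1.3    0.005 -0.004] | turn [ 1.842 -0.004 -0.005] | q6 -0.65 jaw deg 3.0 tilt [ 0.005 -0.001 -1.   ] F [-0.7 -0.2  0.6] open 49.8 t 39.9
1922
plane [ 6.98812789e-03 -1.19063097e-04  7.41770447e+01] ctr [594.8980559  -37.18420634  71.48212585]
```

View pics/t21.png

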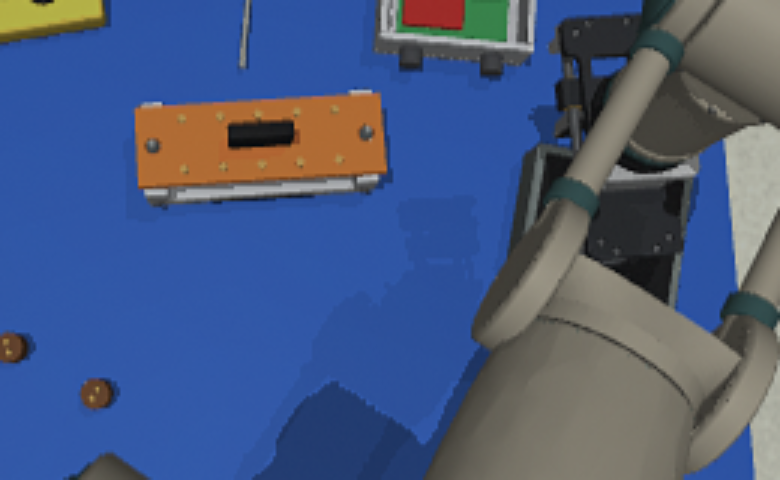

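View pics/s21.png

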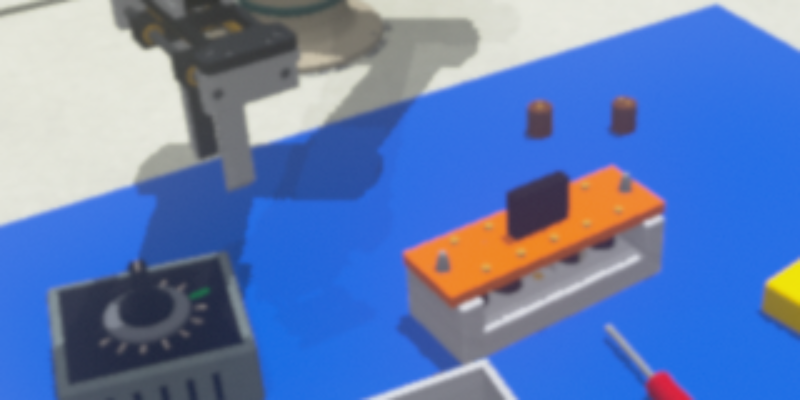

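The plate lies flat. Its top plane is at z 74.2 (74 expected), level to within noise, and both pegs protrude at (152,145) and (366,131). No can needs further work, so on to the dial.

```bash
python3 -m creep '[{"x":0,"y":-0.019,"z":0.035,"ax":0,"ay":0,"az":0,"hand":0.045},{"x":0,"y":-0.019,"z":0.034,"ax":0,"ay":0,"az":0,"hand":0.045},{"x":0,"y":0,"z":0,"ax":-0.18,"ay":0,"az":0,"hand":0.045},{"x":0,"y":0,"z":0,"ax":-0.18,"ay":0,"az":0,"hand":0.045},{"x":0,"y":0,"z":0,"ax":-0.18,"ay":0,"az":0,"hand":0.045}]' 40; python3 -m creep '[{"x":0,"y":0,"z":0,"ax":-0.18,"ay":0,"az":0,"hand":0.045},{"x":0,"y":0,"z":0,"ax":-0.18,"ay":0,"az":0,"hand":0.045},{"x":0,"y":0,"z":0,"ax":-0.18,"ay":0,"az":0,"hand":0.045},{"x":0,"y":0,"z":0,"ax":-0.18,"ay":0,"az":0,"hand":0.045},{"x":0,"y":0,"z":0,"ax":0,"ay":0,"az":0,"hand":0.045}]'; python3 -c "
from h import *
tgt(509,-357.8,150,77.5)"
```

```text
clock: 40.62
ee_pos: [511.3, -351.3, 206.5]
ee_rot: [0.742, 1.436, -0.737]
contact_force: [0.0, 0.0, -0.1]
opening: 44.8
clock: 41.25
ee_pos: [513.8, -342.5, 207.3]
ee_rot: [0.157, 1.559, -0.153]
contact_force: [0.1, 1.0, 0.1]
opening: 44.9
TCP [ 513.8 -342.5  207.3] shift tool xyz mm [ 57.3 -16.2  -2.1] turn [ 0.021  0.006 -0.003] | turn [-3.121  0.005  0.009] | q6 -2.08 jaw deg 78.7 tilt [ 0.006  0.002 -1.   ] F [0.1 1.  0.1] open 44.9 t 41.25
```

```bash
python3 -m creep '[{"x":0.028,"y":-0.016,"z":-0.002,"ax":0.020,"ay":0.006,"az":-0.003,"hand":0.045},{"x":0.028,"y":0,"z":0,"ax":0,"ay":0,"az":0,"hand":0.045},{"x":0,"y":0,"z":0,"ax":0,"ay":0,"az":0,"hand":0.045},{"x":0,"y":0,"z":0,"ax":0,"ay":0,"az":0,"hand":0.045}]'; python3 -c "
from h import *
tgt(509,-357.8,97,77.5)
c=camera('wrist');save(c['color'],'w22.png')
print(proj(c,[510.2,-357.5,104]))
# pointer line/ticks
hsv=cv2.cvtColor(c['color'],cv2.COLOR_RGB2HSV);m=((hsv[...,1]<80)&(hsv[...,2]>130)).astype(np.uint8);m[:,:200]=0;m[:,400:]=0;m[280:]=0
n,l,s,ce=cv2.connectedComponentsWithStats(m)
for i in range(1,n):
    if s[i,4]>10: print(ce[i].round(1),s[i],ray(c,*ce[i],104).round(1),ray(c,*ce[i],60).round(1))
"
```

```text
clock: 41.75
ee_pos: [511.1, -355.1, 152.3]
ee_rot: [0.175, 1.561, -0.176]
contact_force: [-0.4, -0.2, -1.0]
opening: 44.5
TCP [ 511.1 -355.1  152.3] shift tool xyz mm [55.3 -3.  -1.6] turn [-0.005  0.003  0.001] | turn [ 3.136e+00  1.000e-03 -5.000e-03] | q6 -2.07 jaw deg 77.2 tilt [ 0.003 -0.001 -1.   ] F [-0.4 -0.2 -1. ] open 44.5 t 41.75
[282.11000734 234.69426838]
[242.3 129.2] [200 124  92  10 704] [ 439.6 -365.6  104. ] [ 441.2 -371.4   60. ]
[369.2 185.7] [ 325  124   59  156 1650] [ 490.5 -297.2  104. ] [ 502.5 -289.1   60. ]
[305.9 166.2] [303 162   7  10  30] [ 469.8 -333.1  104. ] [ 477.5 -332.4   60. ]
[324.1 179.7] [319 175  11  10  49] [ 480.5 -323.9  104. ] [ 490.4 -321.3   60. ]
[271.1 177.4] [266 176  10   4  14] [ 471.8 -355.6  104. ] [ 479.9 -359.4   60. ]
[309.7 190.9] [298 180  24  21 262] [ 485.5 -334.1  104. ] [ 496.5 -333.5   60. ]
[254. 193.] [244 182  18  20 216] [ 479.1 -368.5  104. ] [ 488.7 -374.9   60. ]
[282.7 219.7] [282 208   3  23  51] [ 500.3 -354.8  104. ] [ 514.2 -358.5   60. ]
[336.3 220.1] [331 219  12   3  30] [ 508.2 -321.3  104. ] [ 523.8 -318.1   60. ]
[329.1 239.9] [325 237  10   7  27] [ 520.5 -328.4  104. ] [ 538.6 -326.7   60. ]
[238.5 240.5] [234 238  10   6  28] [ 507.8 -386.2  104. ] [ 523.3 -396.3   60. ]
[308.5 244.7] [305 240   8  11  45] [ 520.9 -342.2  104. ] [ 539.  -343.3   60. ]
[253.6 255.3] [250 251   8   9  25] [ 520.2 -379.2  104. ] [ 538.2 -387.8   60. ]
[314.3 255. ] [311 251   8   9  24] [ 528.9 -339.9  104. ] [ 548.6 -340.6   60. ]
[294.7 263.3] [293 259   4  10  22] [ 531.9 -353.9  104. ] [ 552.2 -357.4   60. ]
[273.1 264.3] [272 261   3   8  17] [ 529.4 -368.1  104. ] [ 549.2 -374.5   60. ]
```

View pics/w22.png

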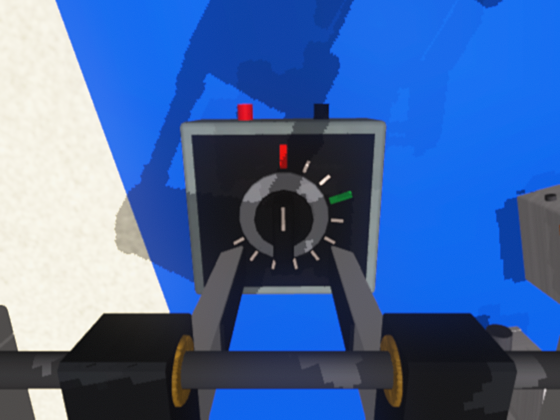

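The pointer line (283,219) still points at the red tick (283,155). Gripping at axis (509.5,-357.3).

```bash
python3 -m creep '[{"x":0.015,"y":-0.0025,"z":-0.001,"ax":0,"ay":0.002,"az":0,"hand":0.045},{"x":0.02,"y":0,"z":0,"ax":0,"ay":0,"az":0,"hand":0.045},{"x":0,"y":0,"z":0,"ax":0,"ay":0,"az":0,"hand":0.045}]'; python3 -c "
from h import *
tgt(509.5,-357.3,92,77.5)"
```

```text
clock: 42.18
ee_pos: [510.4, -358.1, 117.8]
ee_rot: [0.173, 1.56, -0.178]
contact_force: [-0.6, -0.1, 0.0]
opening: 45.2
TCP [ 510.4 -358.1  117.8] shift tool xyz mm [25.7  0.6 -1.2] turn [-0.006  0.004  0.003] | turn [ 3.136  0.004 -0.007] | q6 -2.07 jaw deg 77.2 tilt [ 0.003 -0.004 -1.   ] F [-0.6 -0.1  0. ] open 45.2 t 42.175
```

```bash
python3 -m creep '[{"x":0.012,"y":0.0006,"z":-0.001,"ax":-0.006,"ay":0.004,"az":0.003,"hand":0.045},{"x":0.012,"y":0,"z":0,"ax":0,"ay":0,"az":0,"hand":0.045},{"x":0,"y":0,"z":0,"ax":0,"ay":0,"az":0,"hand":0.0},{"x":0,"y":0,"z":0,"ax":0,"ay":0,"az":0,"hand":0.0},{"x":0,"y":0,"z":0,"ax":0,"ay":0,"az":0,"hand":0.0}]' 50;  python3 -m creep '[{"x":0,"y":0,"z":0,"ax":0,"ay":0,"az":0,"hand":0.0}]'; python3 -c "
from h import *
tgt(509.5,-357.3,92,77.7)"
```

```text
clock: 42.8
ee_pos: [510.3, -358.2, 93.4]
ee_rot: [0.17, 1.562, -0.172]
contact_force: [0.2, -0.0, 0.6]
opening: 18.4
clock: 42.92
ee_pos: [510.5, -357.5, 93.6]
ee_rot: [0.171, 1.562, -0.171]
contact_force: [-0.1, 1.2, -1.1]
opening: 13.8
TCP [ 510.5 -357.5   93.6] shift tool xyz mm [ 1.6 -0.  -1. ] turn [-0.004  0.002 -0.   ] | turn [ 3.138e+00 -1.000e-03 -4.000e-03] | q6 -2.08 jaw deg 77.5 tilt [ 0.002 -0.    -1.   ] F [-0.1  1.2 -1.1] open 13.8 t 42.925
```

```bash
python3 -m creep '[{"x":0,"y":0,"z":0,"ax":0.15,"ay":0,"az":0,"hand":0.0},{"x":0,"y":0,"z":0,"ax":0.18,"ay":0,"az":0,"hand":0.0},{"x":0,"y":0,"z":0,"ax":0.18,"ay":0,"az":0,"hand":0.0},{"x":0,"y":0,"z":0,"ax":0.18,"ay":0,"az":0,"hand":0.0},{"x":0,"y":0,"z":0,"ax":0.18,"ay":0,"az":0,"hand":0.0}]' ; python3 -m creep '[{"x":0,"y":0,"z":0,"ax":0.15,"ay":0,"az":0,"hand":0.0},{"x":0,"y":0,"z":0,"ax":0.08,"ay":0,"az":0,"hand":0.0},{"x":0,"y":0,"z":0,"ax":0,"ay":0,"az":0,"hand":0.0}]'; python3 -c "
from h import *
tgt(509.5,-357.3,93.6,5.5)
print(manip.get_obs()['moment'])
c=camera('wrist');save(c['color'],'w23.png')"
```

```text
clock: 43.55
ee_pos: [509.6, -358.7, 93.6]
ee_rot: [0.865, 1.389, -0.869]
contact_force: [-0.2, 0.5, -0.5]
opening: 13.6
clock: 43.92
ee_pos: [509.2, -358.8, 93.6]
ee_rot: [1.043, 1.303, -1.049]
contact_force: [0.3, 1.3, -1.2]
opening: 13.4
TCP [ 509.2 -358.8   93.6] shift tool xyz mm [-0.   0.6 -1.4] turn [0.123 0.004 0.001] | turn [-3.019e+00 -1.000e-03  6.000e-03] | q6 -0.94 jaw deg 12.5 tilt [-0.    -0.004 -1.   ] F [ 0.3  1.3 -1.2] open 13.4 t 43.925
[ 0.05500721 -0.04060429 -0.01994069]
```

View pics/w23.png

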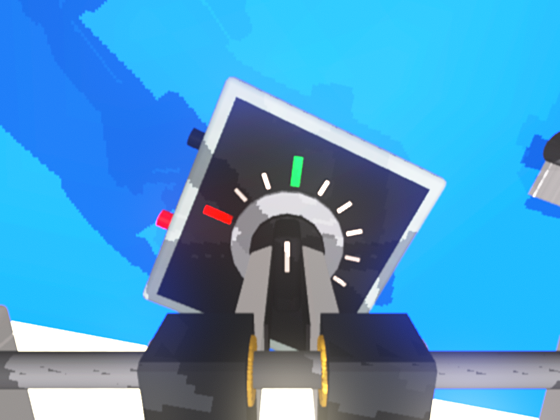

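Pointer is at (287,257) pointing up, about 7° short of the green tick (297,171). Finishing the turn.

```bash
python3 -m creep '[{"x":0,"y":0,"z":0,"ax":0.07,"ay":0,"az":0,"hand":0.0},{"x":0,"y":0,"z":0,"ax":0.055,"ay":0,"az":0,"hand":0.0},{"x":0,"y":0,"z":0,"ax":0,"ay":0,"az":0,"hand":0.0}]'; python3 -c "
from h import *
tgt(509.5,-357.3,93.6,5.5)
print(manip.get_obs()['moment'])
c=camera('wrist');save(c['color'],'w24.png')"
```

```text
clock: 44.35
ee_pos: [509.0, -358.9, 93.6]
ee_rot: [1.135, 1.251, -1.141]
contact_force: [1.2, 0.9, -1.1]
opening: 13.6
TCP [ 509.  -358.9   93.6] shift tool xyz mm [-0.   0.7 -1.5] turn [-0.001  0.004  0.001] | turn [ 3.141e+00  2.000e-03 -6.000e-03] | q6 -0.82 jaw deg 5.5 tilt [-0.001 -0.004 -1.   ] F [ 1.2  0.9 -1.1] open 13.6 t 44.35
[ 0.06409301 -0.11805178 -0.03678687]
```

View pics/w24.png

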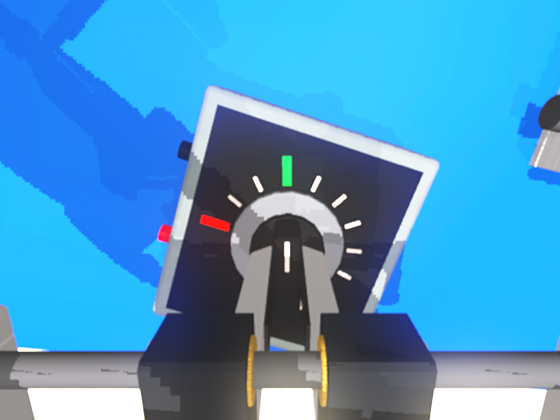

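The pointer (287,257) is now in line with the green tick (287,171). Releasing, lifting, and measuring the angle.

```bash
python3 -m creep '[{"x":0,"y":0,"z":0,"ax":0,"ay":0,"az":0,"hand":0.05},{"x":0,"y":0,"z":0,"ax":0,"ay":0,"az":0,"hand":0.05},{"x":0,"y":0,"z":0,"ax":0,"ay":0,"az":0,"hand":0.05},{"x":-0.03,"y":0,"z":0,"ax":0,"ay":0,"az":0,"hand":0.05},{"x":-0.05,"y":0,"z":0,"ax":0,"ay":0,"az":0,"hand":0.05}]'; python3 -m creep '[{"x":-0.03,"y":0,"z":0,"ax":0,"ay":0,"az":0,"hand":0.05},{"x":0,"y":0,"z":0,"ax":0,"ay":0,"az":0,"hand":0.05},{"x":0,"y":0,"z":0,"ax":0,"ay":0,"az":0,"hand":0.05}]'; python3 -c "
from h import *
tgt(509.5,-357.3,93.6,5.5)
c=camera('wrist');save(c['color'],'w25.png')
hsv=cv2.cvtColor(c['color'],cv2.COLOR_RGB2HSV);m=((hsv[...,1]<80)&(hsv[...,2]>130)).astype(np.uint8);m[:,:200]=0;m[:,400:]=0;m[300:]=0
n,l,s,ce=cv2.connectedComponentsWithStats(m)
for i in range(1,n):
    if 10<s[i,4]<120: print(ce[i].round(1),s[i],ray(c,*ce[i],104).round(1),ray(c,*ce[i],60).round(1))
for nm,g in(('g',(hsv[...,0]>45)&(hsv[...,0]<85)&(hsv[...,1]>120)),('r',((hsv[...,0]<6)|(hsv[...,0]>174))&(hsv[...,1]>150))):
    n,l,s,ce=cv2.connectedComponentsWithStats(g.astype(np.uint8))
    for i in range(1,n):
        if s[i,4]>25: print(nm,ce[i].round(1),s[i,4],ray(c,*ce[i],60).round(1))
"
```

```text
clock: 45.02
ee_pos: [507.2, -357.2, 171.4]
ee_rot: [1.134, 1.26, -1.141]
contact_force: [0.3, 0.3, 0.2]
opening: 49.9
clock: 45.4
ee_pos: [508.6, -358.3, 205.3]
ee_rot: [1.133, 1.253, -1.14]
contact_force: [-0.2, -0.1, -0.0]
opening: 49.8
TCP [ 508.6 -358.3  205.3] shift tool xyz mm [111.7   1.3  -1.3] turn [0.003 0.003 0.002] | turn [-3.139 -0.004  0.005] | q6 -0.82 jaw deg 5.6 tilt [-0.002 -0.004 -1.   ] F [-0.2 -0.1 -0. ] open 49.8 t 45.4
[268.5 157.3] [266 152   6  11  37] [ 491.8 -315.2  104. ] [ 490.1 -321.6   60. ]
[306.4 157.2] [304 152   6  11  33] [ 520.4 -312.3  104. ] [ 523.3 -318.2   60. ]
[253.1 168.4] [249 165   9   8  36] [ 480.7 -324.9  104. ] [ 477.2 -332.9   60. ]
[321.8 168.4] [318 165   9   8  36] [ 533.1 -319.6  104. ] [ 538.1 -326.8   60. ]
[330.6 184.9] [326 183  11   5  35] [ 541.5 -331.8  104. ] [ 547.9 -340.9   60. ]
[287.5 198.6] [286 189   4  20  77] [ 509.3 -346.   104. ] [ 510.4 -357.5   60. ]
[332.2 203. ] [328 201  10   4  30] [ 544.7 -346.1  104. ] [ 551.7 -357.5   60. ]
[255.5 211.2] [253 208   8   6  17] [ 485.  -358.8  104. ] [ 482.2 -372.4   60. ]
[325.8 219.9] [322 218   8   5  18] [ 541.5 -360.5  104. ] [ 547.9 -374.3   60. ]
[313.4 233.1] [311 230   6   7  18] [ 532.9 -372.6  104. ] [ 538.  -388.3   60. ]
[296.2 239.4] [295 236   3   8  14] [ 519.7 -379.3  104. ] [ 522.6 -396.2   60. ]
[345.  242.3] [342 238   7  10  52] [ 559.5 -378.   104. ] [ 568.8 -394.6   60. ]
[241.4 298.7] [235 298  16   2  23] [ 478.8 -438.   104. ] [ 475.  -464.4   60. ]
g [553.5  15.7] 36 [ 705.4 -187.6   60. ]
g [530.8 117.1] 1945 [ 710.3 -265.3   60. ]
g [287.5 148.3] 169 [ 506.  -312.1   60. ]
r [545.6  61.5] 1943 [ 709.4 -221.1   60. ]
r [240.2 183.5] 135 [ 466.6 -347.6   60. ]
r [204.  194.8] 75 [ 434.5 -361.4   60. ]
```

View pics/w25.png

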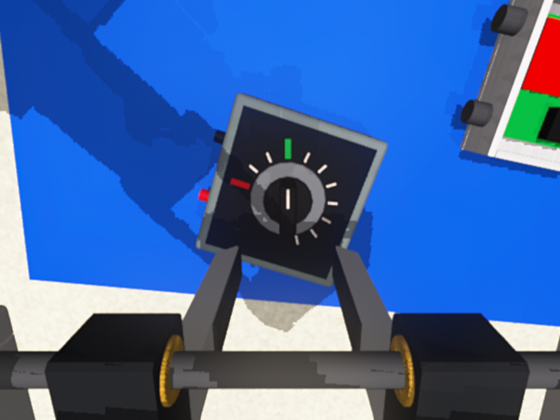

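```bash
python3 -c "
from h import *
from scipy.optimize import least_squares
c=camera('wrist')
T=np.array([(477.2,-332.9),(490.1,-321.6),(506,-312.1),(523.3,-318.2),(538.1,-326.8),(547.9,-340.9),(551.7,-357.5),(547.9,-374.3),(538,-388.3),(522.6,-396.2)]);v=np.array([10,20,30,40,50,60,70,80,90,100])
k=v!=30
f=lambda p:(np.stack([p[0]+p[2]*np.cos(p[3]-np.radians(2.4*v)),p[1]+p[2]*np.sin(p[3]-np.radians(2.4*v))],1)-T)[k].ravel()
r=least_squares(f,[510,-358,40,2.9]);print(r.x[:3],np.degrees(r.x[3]))
g=cv2.cvtColor(c['color'],cv2.COLOR_RGB2GRAY).astype(float)
P=[]
for y in range(190,208):
    w=np.clip(g[y,282:294]-90,0,None);P.append(ray(c,(w*np.arange(282,294)).sum()/w.sum(),y,104)[:2])
P=np.array(P);d=np.polyfit(P[:,1],P[:,0],1);a=np.degrees(np.arctan2(1,d[0]));print('line angle',a,'scale',(np.degrees(r.x[3])-a)/2.4)
print('contact',manip.get_obs()['contact_force'])
"
```

```text
[ 510.38370141 -357.29293962   41.15199338] 167.6435083265978
line angle 95.6589957580872 scale 29.99354690354609
contact [-0.88043661 -0.49748357  0.20988548]
```

The pointer reads 30.0. One last look at the whole scene before handing in.

```bash
python3 -c "
from h import *
c=camera('top');P=pts(c);save(cv2.resize(c['color'][110:320,90:460],None,fx=2.1,fy=2.1),'tf.png')
hsv=cv2.cvtColor(c['color'],cv2.COLOR_RGB2HSV);o=(hsv[...,0]>5)&(hsv[...,0]<20)&(hsv[...,1]>130)&(hsv[...,2]>100)
q=P[o];q=q[(q[:,2]>50)&(q[:,2]<100)];A=np.c_[q[:,:2]-q[:,:2].mean(0),np.ones(len(q))];print('plane',np.linalg.lstsq(A,q[:,2],rcond=None)[0])
c=camera('scene');save(cv2.resize(c['color'][130:350,60:460],None,fx=2,fy=2),'sf.png')"
```

```text
plane [1.06590163e-02 4.45335832e-04 7.41162557e+01]
```

View pics/tf.png

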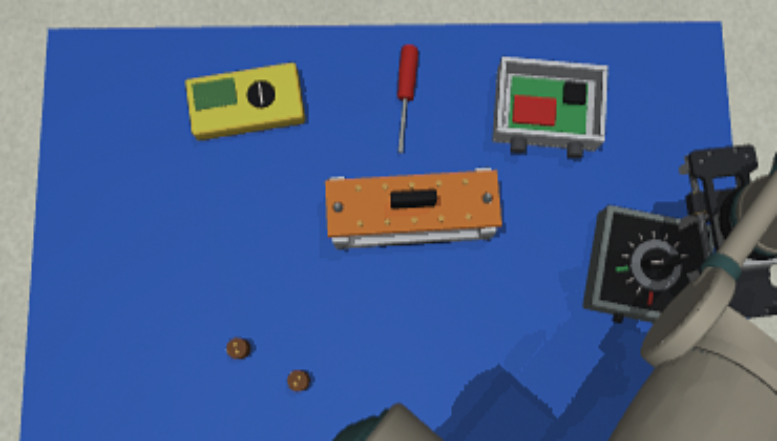

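View pics/sf.png

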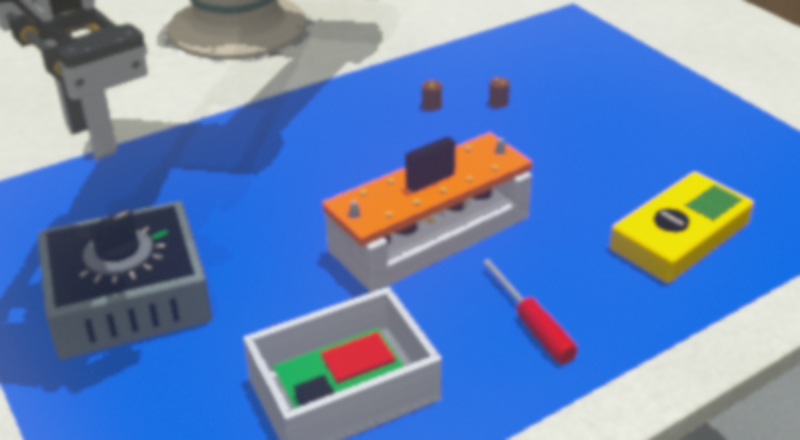

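```bash
python3 -c "
from station import manip
print(manip.get_obs()['clock'],manip.sign_off())"
```

```text
the job is handed in; nothing more can be done
45.6 None
```

The job is done in the order asked and was handed in at 45.6 s. I turned the dial back to its zero stop and stood the four capacitor cans on the bench in wells 0, 1, 3 and 4. Then I seated the orange plate on both pegs, turned the dial up to 30, and let go of everything.

What the last checks showed:
- **Dial:** the pointer measured 29.99 on the scale. At zero it was lined up with the red mark.
- **Cans:** all four were standing in their wells before the plate went on. The two brown lookalikes were left on the bench.
- **Plate:** both pegs stand through its holes, and its top measured 74.1–74.2 mm high (74 expected). The fit gave a slope of about 0.01 across the narrow direction, roughly 0.8 mm. I took that as camera noise.
- **Everything else:** the meter, screwdriver and housing were never touched and look unmoved in the final picture, though I did not measure them. I saw nothing knocked aside during the run, and no force reading came near the limits.

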